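# Load a fired test block on the colour reader's turntable

## Robot

A 6-joint arm with a two-finger parallel gripper is mounted at the origin on the work surface. World frame = base frame: x ahead of the robot, y to its left, z up, the work surface at z = 0. Lengths are in m, angles in rad, forces in N, time in s.
With the tool pointing down it reaches from about 0.25 to 0.725 m from the base axis. Payload 9.7 kg.
Tool frame: the origin (TCP) lies at the very end of the fingers, on their centre line; the grasp point (between the pads) lies 19 mm behind it; z points along the fingers, y is the direction in which the jaws open and shut (so a half turn about z gives the same grasp; the last joint's range is limited). The gripper opens to 85 mm and grips with 20 to 120 N. Pads are 22 mm wide; open, the fingers measure 114 mm over their backs; the gripper's body (76 mm by 85 mm) begins 54 mm behind the grasp point. The pads swing forward as they close: fully open they stand 13 mm farther back than shut.
Start: joints at [-1.35, 0.087, 0.176, 1.66, 0, 1.571], TCP at [0.12, -0.537, 0.231] pointing down, gripper open.
Joint ranges: [-3.13, 3.13], [-0.85, 1.81], [-1.15, 1.24], [-2.2, 2.28], [-1.44, 1.52], [-3.14, 3.14]. Speed limits (rad/s): [2.22, 2.22, 2.57, 3.14, 3.14, 3.14].

## Interface

Orientations are given as a rotation vector (axis times angle).
In Python, from bench import sensors, optics, order, nets gives the robot as it stands.
- The arm moves only by the shell command python3 -m pendant 'ROWS' [OPENING] [FORCE]. ROWS is JSON, a list that holds one entry, the list of rows, each a list of 4 numbers: the shift along the world's x, y, z in units of 0.05 m (1.0 is 0.05 m), then the turn about the world's z in units of 8 degrees (1.0 is 8 degrees). In form: [[[tx, ty, tz, yaw], ...]]. A call has 1 to 20 rows; each row shifts and turns the commanded pose from where the row before left it; what a row does not reach is not made up. A row lasts 1/10 s, in which the tool goes at most 50 mm and 8.59 degrees, less where a joint would pass 70% of its speed; a pose out of reach is approached as far as the arm can. A call with a number of a shift or a turn outside -1 to 1 is refused whole. A call with a gripper value outside its range is refused whole. OPENING is the gripper command: -1 is shut, 1 is fully open, values between are in proportion, set as the call begins (- or left out, the last holds). The fingers move at their own pace and stop on an object; FORCE is the grip in N (left out, the last holds). Time passes only in rows, so rows that do not move let the fingers close. It gives the time, the measured TCP pose, the force and the opening at its end, in the units of the state.
- sensors.observe(): the state, without advancing time (a new reading comes with each control period).
- optics.capture(name): name is "side" or "top" or "wrist"; returns the picture (400x640x3 uint8, red, green, blue); there is no depth.
- optics.camera_info(name): a dict with "K" (3x3 intrinsics, pixels), "xyz" and "attitude" of the camera in the world. Camera axes: x right, y down, z forward; pixel columns grow to the right and rows downward; lengths in m; the calibration is good to about 2 mm. A picture is of the moment at which its call begins: read the wrist's pose just before it. camera_info takes no time and is no camera call; for the wrist camera it gives the pose at the moment of the call.
- order.finish_job(): hands the job in, once; it reports no verdict.
Trained networks look in the newest picture that a camera, given by its name, has taken for a name from the list of things; names that differ only in an ending like _2 or _b are one class to them, and where a whole thing is asked for, a point or a joint stands for the part that bears it (a point fixed in the world has none). Each returns a list of dicts, best first, with "score" (0 to 1); they miss things now and then, are a little off and sometimes report something else, mostly with a low value. They report only what shows in the picture. A call takes as long as a camera call. They do not tell look-alikes from the thing itself.
- nets.silhouettes(camera, thing): "mask" (400x640 bool, what is visible of it) and "bbox" ([left, top, right, bottom] in pixels, round what is visible of it).
The state is a dict: "time": time; "qpos": joint angles; "qd": joint speeds; "joint_torque": joint torques, N m; "eef_pos": TCP position; "eef_rot": TCP orientation; "ft_force": force on the tool from outside, world axes, zero at the start; "moment": the same for the moment, N m; "grip_width": finger opening in m.
Only numpy, scipy, OpenCV 4.12 (cv2) and the standard library are available. Lean on these libraries where they do the work, as an engineer would, in place of code of your own. Each camera call takes 0.05 s, during which the arm holds its last target.

## Task

Put the terracotta block into the blue carrier tray, then lift the loaded tray as one unit and set it flat in the black-edged nest on the reader's turntable. Then turn the turntable by its red post a quarter turn anticlockwise, all the way to its stop, so that the block faces the reader head, and let go. Set the parts down rather than dropping them, and leave the white spare block, the jar, the bottle and the brush where they are.

Things in the scene. Friction and masses are not known exactly. Their poses are not given: they have to be found in the camera images.
- block: terracotta-coloured fired block, 60 (x) by 40 (y) by 34 (z) mm, about 160 g, lying flat on the work surface; origin at the centre of its underside, z up. Grasp it across its 40 mm width (y).
- carrier: blue plastic open tray, 86 (x) by 58 (y) mm outside, 22 mm high, about 140 g, on the work surface; floor 6 mm thick, pocket 70 (x) by 48 (y) mm, side walls (y) 5 mm and end walls (x) 8 mm thick; origin at the centre of its underside, z up. A block in it stands 18 mm above its rim, its origin 6 mm above the tray's. The tray is the same either way round; grasp it across its 58 mm width (y), the block then lies between the fingers.
- turntable (a joint): angle of the turntable (rad): 0 = loading position, grows anticlockwise seen from above, hard stop at 1.571 (a quarter turn) = reading position, where the nest is next to the reader head. It turns under light friction (about 0.12 N m) and stays where it is left. It starts between 0 and 0.25.
- nest (a point): centre of the nest's floor on the turntable, 32 mm above the work surface; turns with the turntable. The nest is an 96 (x) by 66 (y) mm rectangle for the tray's 86 by 58 mm, inside black edges 7 mm high; the edges on the long sides are only at the corners (a 68 mm gap in the middle of each leaves room for fingers). x is the long axis and points from nest to red post through the pivot, z up.
- post_top (a point): centre of the top of the red upright round post that turns the turntable, 18 mm diameter, 50 mm tall, its top 82 mm above the work surface; 88 mm from the pivot on the side away from the nest.
- pivot (a point): point on the turntable's axis, at the disc's upper face (32 mm above the work surface); the disc is 230 mm in diameter. x points to the red post.
- reader_eye (a point): round window of the reader head, a fixed white housing 70 mm wide, 50 mm deep, 82 mm tall just outside the disc; the window is 55 mm above the work surface and 138 mm from the pivot.
- spare_block: off-white block of the same size as the terracotta one, a bystander; origin at the centre of its underside.
- jar: amber jar with black cap, 72 mm diameter, 75 mm tall, bystander; origin at the centre of its underside.
- bottle: small white bottle with red cap, 48 mm diameter, 100 mm tall, bystander; origin at the centre of its underside.
- brush: brush with a wooden handle lying flat on the work surface, bystander; its length along x.
Not all that is in view belongs to the job. Leave any purple look-alike of the carrier alone.

How it is judged:
On the way, in this order (a step that is already met when the one before it is completed fails the run):
1. the terracotta block sits down in the carrier tray, let go, with the tray still away from the turntable (x of block in the frame of carrier between -0.007 and 0.007 m and y of block in the frame of carrier between -0.006 and 0.006 m and z of block in the frame of carrier between 0.003 and 0.01 m and angle between the z axis of block and the z axis of carrier, either way round below 0.1 rad and contact force between the fingers and block below 0.3 N and contact force between the fingers and carrier below 0.3 N and horizontal distance between carrier and nest above 0.09 m), for 0.2 s.
2. the tray with the block in it sits flat in the nest, let go, before the turntable is turned (joint below 0.6) (x of block in the frame of carrier between -0.007 and 0.007 m and y of block in the frame of carrier between -0.006 and 0.006 m and z of block in the frame of carrier between 0.003 and 0.01 m and angle between the z axis of block and the z axis of carrier, either way round below 0.1 rad and horizontal distance between carrier and nest below 0.008 m and z of carrier in the frame of nest between -0.003 and 0.003 m and angle between carrier's own z axis and vertical below 0.08 rad and angle between the x axis of carrier and the x axis of nest, either way round below 0.15 rad and contact force between the fingers and block below 0.3 N and contact force between the fingers and carrier below 0.3 N and value of joint turntable below 0.6 rad), for 0.2 s.
At the end, for the whole second after the job is handed in: Turntable at its stop (above 1.49 rad); tray flat in the nest (centre within 8 mm, height within 3 mm, tilt under 0.08, long axis within 0.15 rad); terracotta block down in the tray (within 7 mm, on its floor); both at rest; bystanders within 30 mm of their start (value of joint turntable above 1.49 rad and x of block in the frame of carrier between -0.007 and 0.007 m and y of block in the frame of carrier between -0.006 and 0.006 m and z of block in the frame of carrier between 0.003 and 0.01 m and angle between the z axis of block and the z axis of carrier, either way round below 0.1 rad and horizontal distance between carrier and nest below 0.008 m and z of carrier in the frame of nest between -0.003 and 0.003 m and angle between carrier's own z axis and vertical below 0.08 rad and angle between the x axis of carrier and the x axis of nest, either way round below 0.15 rad and linear speed of each of carrier, block below 0.03 m/s and distance of each of spare_block, jar, bottle, brush from where it was at the start of the episode below 0.03 m); the robot touches nothing.
It fails at once if the terracotta block is dropped (free fall of more than about 25 mm) (linear speed of block above 0.7 m/s and contact force between block and anything else below 0.01 N).
It fails at once if the carrier tray is dropped (free fall of more than about 25 mm) (linear speed of carrier above 0.7 m/s and contact force between carrier and anything else below 0.01 N).
It fails at once if the spare block, jar, bottle or brush is moved more than 30 mm (distance of any of spare_block, jar, bottle, brush from where it was at the start of the episode above 0.03 m).
It fails at once if the jar or the bottle is knocked over (angle between any of jar, bottle's own z axis and vertical above 0.6 rad).
It also fails if it takes over 64 s, if anything falls off the work surface, if the arm or the gripper's body presses on something with over 40 N, if the wrist force passes 120 N, or if a joint passes its speed limit or range.

## Working session

There is one attempt and no reset: what is moved stays moved. The work goes in short steps, Python scripts to look and compute and a shell command to move; the robot and the scene stay as the last step left them, time stands still between calls to the robot, and variables do not carry over. Pictures are saved under pics/ and viewed, and the job is handed in when it is done.

```bash
ls; mkdir -p pics; python3 - <<'E'
from bench import sensors, optics, order, nets
import cv2
s=sensors.observe();print({k:s[k] for k in('time','eef_pos','eef_rot','grip_width')})
for n in('top','side'):
    im=optics.capture(n);cv2.imwrite(f'pics/{n}0.png',im[:,:,::-1]);c=optics.camera_info(n);print(n,c)
print(optics.camera_info('wrist'))
E
```

```text
pics
{'time': 0.0, 'eef_pos': array([ 0.12041258, -0.53643568,  0.23059162]), 'eef_rot': array([-3.12119737e+00, -3.45981472e-01,  2.06037283e-04]), 'grip_width': 0.08525000640615502}
top {'K': array([[430.96193969,   0.        , 318.84673782],
       [  0.        , 430.96193969, 196.98628453],
       [  0.        ,   0.        ,   1.        ]]), 'xyz': array([0.287036  , 0.0510615 , 1.46555812]), 'attitude': array([-2.17239506,  2.05177819, -0.21615146])}
side {'K': array([[437.35784471,   0.        , 322.31554005],
       [  0.        , 437.35784471, 193.62954116],
       [  0.        ,   0.        ,   1.        ]]), 'xyz': array([ 0.3546278 , -0.80556008,  0.67853445]), 'attitude': array([-2.14787703,  0.30436424, -0.1511707 ])}
{'K': array([[278.62455277,   0.        , 320.68439537],
       [  0.        , 278.62455277, 200.80079658],
       [  0.        ,   0.        ,   1.        ]]), 'xyz': array([ 0.19169089, -0.5213022 ,  0.37296506]), 'attitude': array([ 2.26731   , -1.81337895, -0.26631152])}
```

View pics/top0.png

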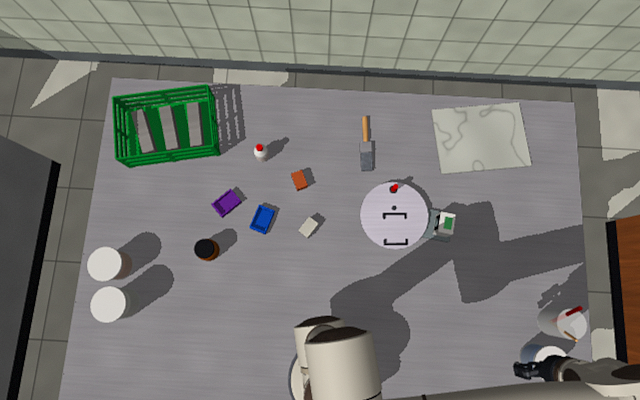

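View pics/side0.png

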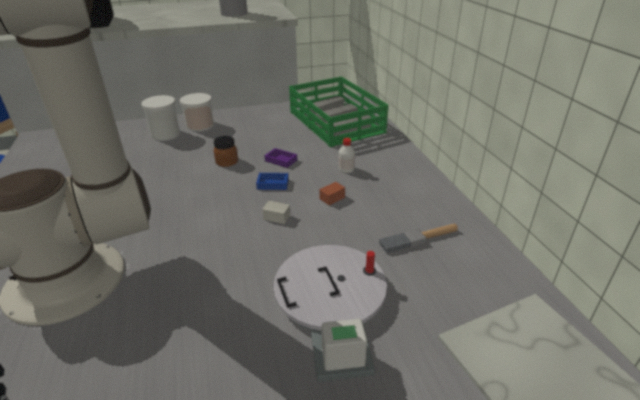

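In the top picture: terracotta block at (300,180), blue carrier at (263,218), purple look-alike at (226,202) to be left alone, white spare at (309,225). The turntable disc is at (395,215) with its post at (393,188), nest near (396,228) and reader at (445,223).

```bash
cat > h.py <<'E'
import numpy as np, cv2
from scipy.spatial.transform import Rotation as R
from scipy.optimize import minimize
from bench import sensors, optics, nets
def proj(P,c):
    r=R.from_rotvec(c['attitude']).as_matrix(); q=(np.atleast_2d(P)-c['xyz'])@r
    return (q/q[:,2:])@np.array(c['K']).T[:,:2]
def unproj(uv,z,c):
    r=R.from_rotvec(c['attitude']).as_matrix(); uv=np.atleast_2d(uv)
    d=np.c_[uv,np.ones(len(uv))]@np.linalg.inv(c['K']).T@r.T
    return c['xyz']+d*((z-c['xyz'][2])/d[:,2])[:,None]
def box(x,y,a,dx,dy,h,z0=0):
    s=np.array([[i*dx/2,j*dy/2,k] for i in(-1,1) for j in(-1,1) for k in(z0,z0+h)])
    m=R.from_rotvec([0,0,a]).as_matrix(); return s@m.T+[x,y,0]
def fitbox(mask,c,dx,dy,h,z0=0):
    ys,xs=np.nonzero(mask); p0=unproj([xs.mean(),ys.mean()],z0+h*.6,c)[0]
    l,t=max(xs.min()-30,0),max(ys.min()-30,0); S=4 if np.ptp(xs)<150 else 2
    sub=mask[t:ys.max()+30,l:xs.max()+30].astype(np.float32)
    M=cv2.GaussianBlur(cv2.resize(sub,None,fx=S,fy=S),(0,0),S)
    def f(p):
        uv=(proj(box(p[0]/100,p[1]/100,p[2],dx,dy,h,z0),c)-[l,t]+.5)*S-.5
        im=np.zeros(M.shape,np.float32); cv2.fillConvexPoly(im,np.round(cv2.convexHull(uv.astype(np.float32))*16).astype(int),1,cv2.LINE_AA,4)
        return np.abs(cv2.GaussianBlur(im,(0,0),S)-M).sum()/M.sum()
    best=min((minimize(f,[p0[0]*100,p0[1]*100,a],method='Nelder-Mead',options=dict(initial_simplex=np.array([p0[0]*100,p0[1]*100,a])+np.array([[0,0,0],[1,0,0],[0,1,0],[0,0,.3]]))) for a in np.arange(0,np.pi,np.pi/6)),key=lambda r:r.fun)
    return best.x[0]/100,best.x[1]/100,np.degrees(best.x[2])%180,best.fun
E
python3 - <<'E'
from h import *
for n in('top','side'):
    optics.capture(n);c=optics.camera_info(n)
    for t,d in(('block',(.06,.04,.034)),('carrier',(.086,.058,.022)),('spare_block',(.06,.04,.034))):
        for o in nets.silhouettes(n,t)[:3]:
            print(n,t,round(o['score'],2),o['bbox'],np.round(fitbox(o['mask'],c,*d),4))
    for t in('turntable','post_top','jar','bottle','brush'):
        for o in nets.silhouettes(n,t)[:2]:
            ys,xs=np.nonzero(o['mask']);print(n,t,round(o['score'],2),o['bbox'],np.round(unproj([xs.mean(),ys.mean()],.03,c),3))
E
```

```text
top block 0.63 [292.3, 171.4, 306.2, 190.1] [ 0.6455  0.1355 22.6862  0.1556]
top carrier 0.88 [249.2, 204.2, 272.2, 237.1] [5.018000e-01 2.525000e-01 1.614819e+02 4.990000e-02]
top carrier 0.81 [212.4, 187.8, 241.8, 218.7] [5.526000e-01 3.784000e-01 1.333855e+02 4.550000e-02]
top spare_block 0.52 [295.3, 212.1, 317.7, 238.2] [4.842000e-01 9.340000e-02 1.461663e+02 2.920000e-02]
top turntable 0.63 [360.2, 181.1, 429.4, 252.4] [[ 0.539 -0.194  0.03 ]]
top post_top 0.81 [358.4, 183.7, 429.7, 248.6] [[ 0.538 -0.193  0.03 ]]
top post_top 0.2 [298.1, 215.2, 318.5, 236.0] [[0.482 0.093 0.03 ]]
top jar 0.98 [190.9, 237.7, 221.6, 262.2] [[0.39  0.424 0.03 ]]
top jar 0.58 [247.4, 204.5, 273.0, 236.8] [[0.5  0.25 0.03]]
top bottle 0.65 [253.4, 144.0, 270.2, 160.4] [[0.733 0.272 0.03 ]]
top brush 0.77 [358.7, 117.0, 371.4, 170.1] [[ 0.765 -0.091  0.03 ]]
side block 0.73 [318.6, 185.3, 346.2, 205.3] [ 0.6438  0.1349 27.6734  0.0425]
side carrier 0.69 [254.8, 171.2, 290.9, 190.0] [5.028000e-01 2.498000e-01 1.628568e+02 5.310000e-02]
side carrier 0.68 [275.0, 244.3, 383.2, 330.2] [ 0.5061 -0.2333 10.193   0.8074]
side carrier 0.58 [262.2, 148.8, 298.7, 167.9] [5.526000e-01 3.779000e-01 1.297077e+02 6.670000e-02]
side spare_block 0.89 [260.3, 199.9, 289.2, 223.4] [4.82900e-01 9.32000e-02 1.43789e+02 8.93000e-02]
side turntable 0.66 [273.8, 245.7, 388.1, 330.1] [[ 0.536 -0.204  0.03 ]]
side post_top 0.7 [276.0, 244.6, 383.4, 332.9] [[ 0.536 -0.205  0.03 ]]
side post_top 0.4 [378.3, 224.2, 455.1, 252.0] [[ 0.763 -0.115  0.03 ]]
side jar 0.79 [214.2, 133.8, 242.3, 165.3] [[0.389 0.434 0.03 ]]
side bottle 0.68 [337.7, 141.3, 352.7, 173.0] [[0.737 0.289 0.03 ]]
side brush 0.9 [381.6, 222.7, 460.1, 252.0] [[ 0.765 -0.114  0.03 ]]
```

```bash
python3 -m pendant '[[[0.58,0.56,0,0],[0.58,0.56,0,0],[0.58,0.56,0,0],[0.58,0.56,0,0],[0.58,0.56,0,0],[0.58,0.56,0,0],[0.58,0.56,0,0],[0.58,0.56,0,0],[0.58,0.56,0,0],[0.58,0.56,0,0],[0.58,0.56,0,0],[0.58,0.56,0,0],[0,0,0,0],[0,0,0,0]]]' 1 40
python3 - <<'E'
from h import *
s=sensors.observe();print({k:s[k] for k in('time','eef_pos','eef_rot','ft_force')})
c=optics.camera_info('wrist');print(c['xyz'])
im=optics.capture('wrist');cv2.imwrite('pics/w1.png',im[:,:,::-1])
np.save('w1.npy',dict(c=c),allow_pickle=True)
E
```

```text
time: 2.4
eef_pos: [0.4688, -0.2, 0.231]
eef_rot: [-3.122, -0.349, 0.001]
ft_force: [-0.7, -0.3, -1.2]
grip_width: 0.0854
{'time': 2.4, 'eef_pos': array([ 0.46878551, -0.19997175,  0.23104148]), 'eef_rot': array([-3.12195155e+00, -3.49342752e-01,  9.86869248e-04]), 'ft_force': array([-0.67775575, -0.25085145, -1.17973002])}
[ 0.54008168 -0.18452864  0.3733311 ]
```

View pics/w1.png

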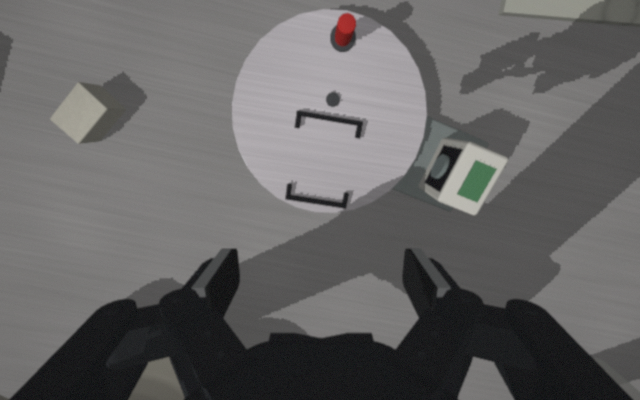

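The wrist view shows the disc, the pivot dot at (333,99), the post top at about (347,19) and the nest corners near (298,118), (365,128), (288,190) and (350,200).

```bash
python3 - <<'E'
from h import *
c=np.load('w1.npy',allow_pickle=True).item()['c']; im=cv2.imread('pics/w1.png').astype(int)
b,g,r=[im[...,i] for i in range(3)]
print('pivot',unproj([333,99],.032,c))
m=(r>150)&(g<90); m[100:]=0
ys,xs=np.nonzero(m); t=ys<ys.min()+15
print('post px',xs[t].mean(),ys[t].mean(),ys.min(),ys.max(), unproj([346.5,20],.082,c))
# nest black: brackets
k=(im.sum(2)<150); k[:105]=0;k[215:]=0;k[:,:280]=0;k[:,375:]=0
ys,xs=np.nonzero(k); 
for lo,hi in((105,150),(170,215)):
    q=(ys>lo)&(ys<hi); rr=cv2.minAreaRect(np.c_[xs[q],ys[q]].astype(np.float32)); bp=cv2.boxPoints(rr)
    print(np.round(bp), np.round(unproj(bp,.039,c)[:,:2],4).tolist())
# disc ellipse
d=(im.sum(2)>500)
d=cv2.morphologyEx(d.astype(np.uint8),cv2.MORPH_CLOSE,np.ones((9,9)))
n,l,st,_=cv2.connectedComponentsWithStats(d); 
i=l[150,260]; cs,_=cv2.findContours((l==i).astype(np.uint8),0,1); e=cv2.fitEllipse(max(cs,key=len));print(e,unproj(e[0],.032,c))
big=cv2.resize(cv2.imread('pics/w1.png')[0:230,220:450],None,fx=2.6,fy=2.6,interpolation=cv2.INTER_CUBIC);cv2.imwrite('pics/w1c.png',big)
E
```

```text
pivot [[ 0.56293967 -0.19395558  0.032     ]]
post px 346.1100478468899 21.028708133971293 13 32 [[ 0.6283732 -0.1887066  0.082    ]]
[[295. 126.]
 [298. 111.]
 [362. 122.]
 [359. 137.]] [[0.5243, -0.1581], [0.5411, -0.1576], [0.5459, -0.2317], [0.529, -0.2332]]
[[286. 199.]
 [288. 185.]
 [347. 193.]
 [345. 207.]] [[0.4354, -0.164], [0.4536, -0.163], [0.4594, -0.237], [0.4411, -0.2391]]
((324.9263610839844, 108.22442626953125), (173.04965209960938, 188.6570587158203), 84.12301635742188) [[ 0.55104276 -0.1871615   0.032     ]]
```

View pics/w1c.png

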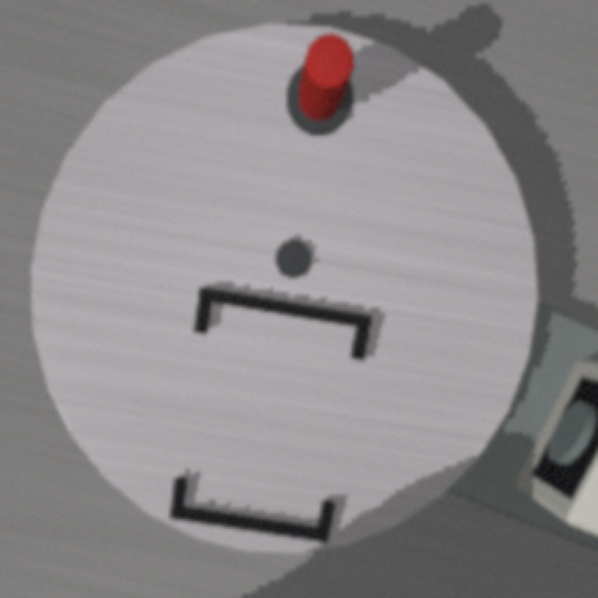

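```bash
python3 -m pendant '[[[0.22,0.73,0,0.2],[0.22,0.73,0,0.2],[0.22,0.73,0,0.2],[0.22,0.73,0,0.2],[0.22,0.73,0,0.2],[0.22,0.73,0,0.2],[0.22,0.73,0,0.2],[0.22,0.73,0,0.2],[0,0,0,0],[0,0,0,0]]]' 1 40
python3 - <<'E'
from h import *
s=sensors.observe()
c=optics.camera_info('wrist')
im=optics.capture('wrist');cv2.imwrite('pics/w2.png',im[:,:,::-1])
for t,d in(('block',(.06,.04,.034)),('carrier',(.086,.058,.022))):
    for o in nets.silhouettes('wrist',t)[:4]:
        print(t,round(o['score'],2),o['bbox'],np.round(fitbox(o['mask'],c,*d),4))
m=R.from_rotvec(s['eef_rot']).as_matrix();print(s['time'],s['eef_pos'],np.degrees(np.arctan2(m[1,0],m[0,0])))
E
```

```text
time: 3.45
eef_pos: [0.5564, 0.0908, 0.2312]
eef_rot: [3.064, 0.692, -0.001]
ft_force: [-0.2, -0.2, -0.2]
grip_width: 0.0853
block 0.79 [302.0, 66.8, 338.8, 125.1] [ 0.6432  0.1334 24.3536  0.0308]
carrier 0.85 [148.8, 120.7, 231.1, 196.7] [5.009000e-01 2.513000e-01 1.613941e+02 3.530000e-02]
carrier 0.82 [51.3, 35.2, 151.4, 111.3] [5.50800e-01 3.78000e-01 1.33229e+02 3.98000e-02]
carrier 0.72 [1.7, 154.7, 73.0, 220.3] [  0.3761   0.4338 136.8277   0.1619]
3.45 [0.55635122 0.09077081 0.23121678] 25.440565163148626
```

View pics/w2.png

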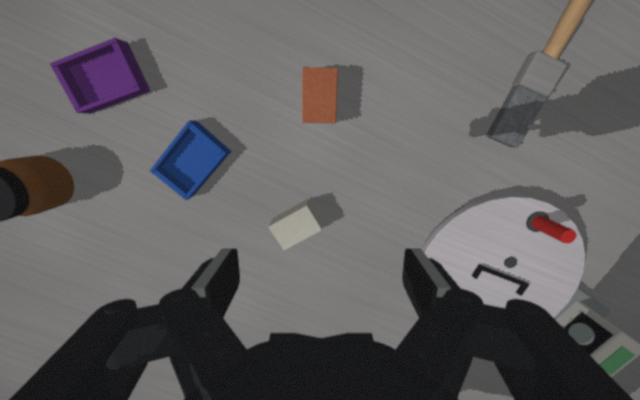

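```bash
python3 - <<'E'
import cv2
im=cv2.imread('pics/w2.png')[20:260,30:400];cv2.imwrite('pics/w2c.png',cv2.resize(im,None,fx=2.1,fy=2.1,interpolation=cv2.INTER_CUBIC))
E
python3 -m pendant '[[[0.347,0.17,-0.5,-0.03],[0.347,0.17,-0.5,-0.03],[0.347,0.17,-0.5,-0.03],[0.347,0.17,-0.5,-0.03],[0.347,0.17,-0.5,-0.03],[0,0,0,0],[0,0,0,0]]]' 1 40
```

```text
time: 4.3
eef_pos: [0.6428, 0.1326, 0.1061]
eef_rot: [3.072, 0.658, -0.002]
ft_force: [-1.2, 0.1, 0.5]
grip_width: 0.0855
```

View pics/w2c.png

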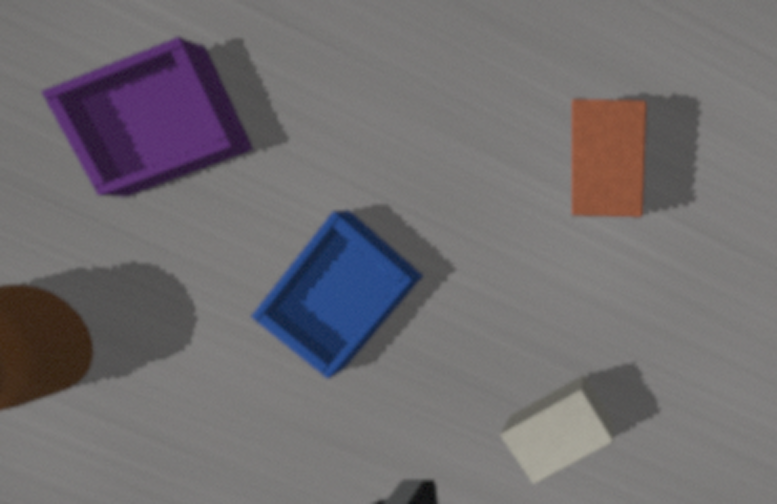

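```bash
python3 - <<'E'
from h import *
s=sensors.observe()
c=optics.camera_info('wrist')
im=optics.capture('wrist');cv2.imwrite('pics/w3.png',im[:,:,::-1])
for o in nets.silhouettes('wrist','block')[:4]:
        print(round(o['score'],2),o['bbox'],np.round(fitbox(o['mask'],c,.06,.04,.034),4))
m=R.from_rotvec(s['eef_rot']).as_matrix();print(s['time'],s['eef_pos'],np.degrees(np.arctan2(m[1,0],m[0,0])))
E
```

```text
0.57 [292.5, 166.5, 346.4, 242.9] [ 0.6438  0.1336 24.9831  0.0383]
4.3 [0.64280923 0.13264565 0.10607954] 24.177356699276128
```

View pics/w3.png

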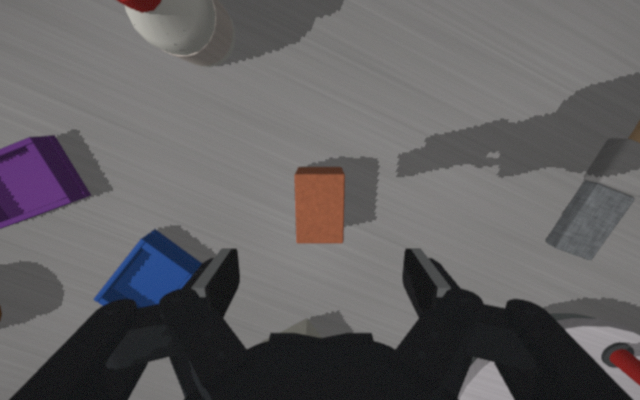

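The crop confirms it: orange block, and the blue tray (not the purple one) is the carrier. The gripper is within 1.5 mm of the block, so I'm descending.

```bash
python3 -m pendant '[[[0.02,0.02,-0.5,0],[0,0,-0.5,0],[0,0,-0.4,0],[0,0,-0.25,0],[0,0,-0.17,0],[0,0,0,0],[0,0,0,0]]]' 1 40 && python3 -m pendant '[[[0,0,0,0],[0,0,0,0],[0,0,0,0],[0,0,0,0],[0,0,0,0],[0,0,0,0],[0,0,0,0]]]' -1 40
```

```text
time: 5.1
eef_pos: [0.6447, 0.1349, 0.0165]
eef_rot: [3.072, 0.66, 0.002]
ft_force: [0.6, 0.3, 0.4]
grip_width: 0.0854
time: 5.8
eef_pos: [0.6446, 0.1349, 0.0159]
eef_rot: [3.071, 0.66, 0.002]
ft_force: [0.3, -1.0, 5.3]
grip_width: 0.0388
```

```bash
python3 -m pendant '[[[0,0,0.2,0],[0,0,0.4,0],[0,0,0.5,0],[0,0,0.5,0],[0,0,0.2,0],[0,0,0,0],[0,0,0,0]]]'
python3 - <<'E'
from h import *
s=sensors.observe()
c=optics.camera_info('wrist')
im=optics.capture('wrist');cv2.imwrite('pics/w4.png',im[:,:,::-1])
im=optics.capture('side');cv2.imwrite('pics/s4.png',cv2.resize(im[120:280,220:480,::-1],None,fx=3,fy=3))
m=R.from_rotvec(s['eef_rot']).as_matrix();print(s['time'],s['eef_pos'],np.degrees(np.arctan2(m[1,0],m[0,0])))
E
```

```text
time: 6.5
eef_pos: [0.6438, 0.1348, 0.104]
eef_rot: [-3.071, -0.66, 0.002]
ft_force: [0.2, -0.5, -2.1]
grip_width: 0.0391
6.5 [0.64380718 0.1348188  0.10404448] 24.254299453262963
```

View pics/w4.png

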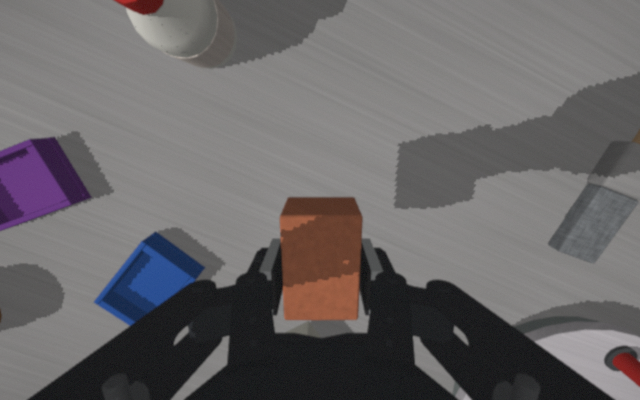

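View pics/s4.png

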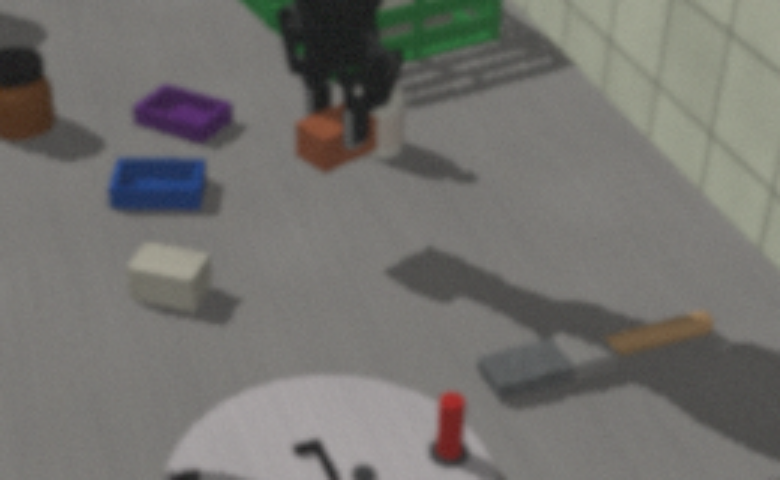

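```bash
cat >> h.py <<'E'
def tool():
    s=sensors.observe(); m=R.from_rotvec(s['eef_rot']).as_matrix()
    return s,np.degrees(np.arctan2(m[1,0],m[0,0]))
def terr(im):
    b=im.astype(int); m=((b[...,0]>1.4*b[...,1])&(b[...,0]-b[...,2]>35)).astype(np.uint8)
    return m
E
python3 - <<'E'
from h import *
s,y=tool(); c=optics.camera_info('wrist'); im=optics.capture('wrist'); m=terr(im)
n,l,st,_=cv2.connectedComponentsWithStats(m); i=l[260,320]; print(st[i])
f=fitbox(l==i,c,.06,.04,.034,.088); print(np.round(f,4))
a=np.radians(y); d=np.array(f[:2])-s['eef_pos'][:2]; print('off in tool x,y',d@[np.cos(a),np.sin(a)],d@[-np.sin(a),np.cos(a)],y)
E
```

```text
[ 280  198   82  122 9359]
[ 0.6415  0.133  24.329   0.0685]
off in tool x,y -0.0024973129926888684 -0.000751291838921318 24.247885921091836
```

```bash
python3 -m pendant '[[[-0.35,0.29,0.1,-0.67],[-0.35,0.29,0.1,-0.67],[-0.35,0.29,0,-0.67],[-0.35,0.29,0,-0.67],[-0.35,0.29,0,-0.67],[-0.35,0.29,0,-0.67],[-0.35,0.29,0,-0.67],[-0.35,0.29,0,-0.67],[0,0,0,0],[0,0,0,0]]]'
python3 - <<'E'
from h import *
s,y=tool(); c=optics.camera_info('wrist'); im=optics.capture('wrist');cv2.imwrite('pics/w5.png',im[:,:,::-1])
for o in nets.silhouettes('wrist','carrier')[:4]:
    print(round(o['score'],2),o['bbox'],np.round(fitbox(o['mask'],c,.086,.058,.022),4))
m=terr(im);n,l,st,_=cv2.connectedComponentsWithStats(m); i=l[260,320]; print(st[i])
f=fitbox(l==i,c,.06,.04,.034,s['eef_pos'][2]-.0159); print(np.round(f,4))
a=np.radians(y); d=np.array(f[:2])-s['eef_pos'][:2]; print('off in tool x,y',d@[np.cos(a),np.sin(a)],d@[-np.sin(a),np.cos(a)],y,s['eef_pos'],s['qpos'])
optics.capture('top');c=optics.camera_info('top')
for o in nets.silhouettes('top','carrier')[:4]:
    print(round(o['score'],2),o['bbox'],np.round(fitbox(o['mask'],c,.086,.058,.022),4))
E
```

```text
time: 7.65
eef_pos: [0.5277, 0.0471, 0.1151]
eef_rot: [-2.988, -0.011, 0.007]
ft_force: [0.5, -0.0, -0.7]
grip_width: 0.0394
0.96 [1.0, 112.3, 77.7, 210.0] [5.506000e-01 3.788000e-01 1.322468e+02 2.780000e-02]
0.68 [107.2, 164.2, 184.1, 259.5] [5.014000e-01 2.507000e-01 1.625545e+02 2.210000e-02]
[ 280  198   82  122 9369]
[0.5259 0.0442 0.7703 0.0606]
off in tool x,y -0.0018345183983088306 -0.0028842326513567255 0.431294296368862 [0.52772564 0.04710162 0.11510343] [ 0.00657209  0.02675458 -0.11760588  1.43068834  0.15370046  3.14062585]
0.86 [213.8, 189.2, 238.3, 216.8] [5.528000e-01 3.790000e-01 1.328042e+02 8.490000e-02]
0.74 [249.0, 208.1, 274.1, 235.5] [5.025000e-01 2.529000e-01 1.600278e+02 6.870000e-02]
0.59 [195.8, 238.6, 219.1, 259.9] [ 0.3919  0.4305 55.8302  0.2811]
```

View pics/w5.png

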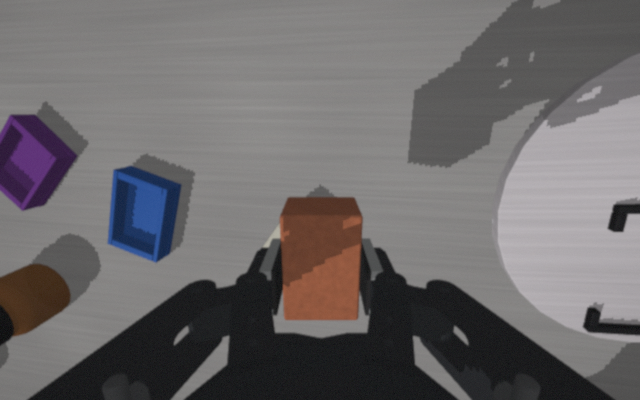

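Joint 6 hit its limit: at this heading the yaw must stay at or above q1. I'll go the other way round, to tool yaw 161.4°, which is the same for the tray.

```bash
python3 -m pendant '[[[0,0,0.1,0.5],[0,0,0.1,0.9],[0,0,0.1,1],[0,0,0.1,1],[0,0,0.1,1],[0,0,0.1,1],[0,0,0,1],[0,0,0,1],[0,0,0,0],[0,0,0,0]]]'
python3 - <<'E'
from h import *
s,y=tool();print(R.from_rotvec(s['eef_rot']).as_matrix()[:,2],y,s['eef_pos'],s['qpos'])
E
```

```text
time: 8.85
eef_pos: [0.5282, 0.0481, 0.1452]
eef_rot: [-2.611, -1.492, 0.121]
ft_force: [0.6, -0.0, -1.0]
grip_width: 0.0391
[-0.13440693  0.07438323 -0.98813051] 59.505268607134354 [0.5281984  0.04809879 0.14518511] [0.04744778 0.15785091 0.07872386 1.6232034  0.0807622  2.14547693]
```

```bash
python3 -m pendant '[[[0,0,0,0.5],[0,0,0,0.5],[0,0,0,0],[0,0,0,0]]]'
python3 - <<'E'
from h import *
s,y=tool();print(R.from_rotvec(s['eef_rot']).as_matrix()[:,2],y,s['eef_pos'],s['qpos'])
E
```

```text
time: 9.25
eef_pos: [0.528, 0.0477, 0.1455]
eef_rot: [-2.506, -1.673, 0.134]
ft_force: [0.8, -0.1, -1.5]
grip_width: 0.0391
[-0.14299196  0.05517342 -0.9881848 ] 67.4621232473912 [0.52799491 0.04765333 0.14547837] [0.05608011 0.16692867 0.0892469  1.63352908 0.06314344 2.01609481]
```

The tilt of about 9° picked up at the limit stays in the commanded pose. Tool z leans toward the tool's +y. I'll turn so the lean points back to the base and push gently to the outer reach limit, where the arm should lean outward and cancel it.

```bash
cat > st.py <<'E'
from h import *
s,y=tool();z=R.from_rotvec(s['eef_rot']).as_matrix()[:,2];m=R.from_rotvec(s['eef_rot']).as_matrix()
print('t',s['time'],'yaw',round(y,2),'z',np.round(z,3),'lean in tool x,y',np.round([m[2,0],m[2,1]],3),s['eef_pos'].round(4),s['qpos'].round(3),s['ft_force'].round(1),s['grip_width'].round(4))
E
python3 -m pendant '[[[1,0,0,0.8],[1,0,0,0.8],[1,0,0,0.8],[0.6,0,0,0.8],[0,0,0,0]]]'; python3 st.py
python3 -m pendant '[[[0.2,0,0,0],[0.2,0,0,0],[0.2,0,0,0],[0.2,0,0,0],[0,0,0,0]]]'; python3 st.py
```

```text
time: 9.75
eef_pos: [0.7055, 0.0478, 0.1412]
eef_rot: [-2.094, -2.191, 0.177]
ft_force: [0.2, 0.1, -2.9]
grip_width: 0.0388
time: 10.25
eef_pos: [0.7432, 0.0474, 0.1454]
eef_rot: [-2.099, -2.189, 0.173]
ft_force: [0.0, 0.2, -2.4]
grip_width: 0.039Traceback (most recent call last):
  File "st.py", line 3, in <module>
    print('t',s['time'],'yaw',round(y,2),'z',np.round(z,3),'lean in tool x,y',np.round([m[2,0],m[2,1]],3),s['eef_pos'].round(4),s['qpos'].round(3),s['ft_force'].round(1),s['grip_width'].round(4))
                                                                                                                                                                          ^^^^^^^^^^^^^^^^^^^^^
AttributeError: 'float' object has no attribute 'round'
Traceback (most recent call last):
  File "st.py", line 3, in <module>
    print('t',s['time'],'yaw',round(y,2),'z',np.round(z,3),'lean in tool x,y',np.round([m[2,0],m[2,1]],3),s['eef_pos'].round(4),s['qpos'].round(3),s['ft_force'].round(1),s['grip_width'].round(4))
                                                                                                                                                                          ^^^^^^^^^^^^^^^^^^^^^
AttributeError: 'float' object has no attribute 'round'
```

```bash
sed -i "s/s\['grip_width'\].round(4)/round(s['grip_width'],4)/" st.py
python3 -m pendant '[[[0.4,0,0,0],[0.4,0,0,0],[0,0,0,0]]]'; python3 st.py
```

```text
time: 10.55
eef_pos: [0.774, 0.0468, 0.1379]
eef_rot: [-2.1, -2.191, 0.17]
ft_force: [-0.6, 0.3, -3.1]
grip_width: 0.0389
t 10.55 yaw 92.47 z [-0.151 -0.01  -0.989] lean in tool x,y [-0.004 -0.151] [0.774  0.0468 0.1379] [ 6.100e-02  9.740e-01  1.230e+00  1.978e+00 -1.000e-03  1.589e+00] [-0.6  0.3 -3.1] 0.0389
```

```bash
python3 -m pendant '[[[0.3,0,0,0],[0.3,0,0,0],[0,0,0,0]]]'; python3 st.py
```

```text
time: 10.85
eef_pos: [0.7874, 0.0459, 0.1339]
eef_rot: [-2.112, -2.208, 0.14]
ft_force: [-0.7, 0.0, -2.2]
grip_width: 0.039
t 10.85 yaw 92.56 z [-0.123 -0.009 -0.992] lean in tool x,y [-0.003 -0.123] [0.7874 0.0459 0.1339] [ 0.059  0.979  1.233  1.949 -0.002  1.585] [-0.7  0.  -2.2] 0.039
```

Works: the lean fell from 0.151 to 0.123. Continuing.

```bash
python3 -m pendant '[[[0.3,0,0,0],[0.3,0,0,0],[0.3,0,0,0],[0.3,0,0,0],[0,0,0,0]]]'; python3 st.py
```

```text
time: 11.35
eef_pos: [0.8113, 0.0438, 0.1148]
eef_rot: [-2.13, -2.228, 0.1]
ft_force: [-0.2, -0.6, -2.4]
grip_width: 0.0392
t 11.35 yaw 92.58 z [-0.086 -0.007 -0.996] lean in tool x,y [-0.003 -0.087] [0.8113 0.0438 0.1148] [ 0.055  1.     1.234  1.891 -0.002  1.581] [-0.2 -0.6 -2.4] 0.0392
```

```bash
python3 -m pendant '[[[0.3,0,0.15,0],[0.3,0,0.15,0],[0.3,0,0.15,0],[0.3,0,0.15,0],[0,0,0,0]]]'; python3 st.py
```

```text
time: 11.85
eef_pos: [0.8279, 0.0415, 0.1265]
eef_rot: [-2.156, -2.255, 0.042]
ft_force: [-0.4, -0.6, -2.5]
grip_width: 0.0392
t 11.85 yaw 92.58 z [-0.035 -0.004 -0.999] lean in tool x,y [-0.003 -0.035] [0.8279 0.0415 0.1265] [ 0.051  0.985  1.235  1.855 -0.003  1.577] [-0.4 -0.6 -2.5] 0.0392
```

```bash
python3 -m pendant '[[[0.3,0,0.15,0],[0.3,0,0.15,0],[0.2,0,0.1,0],[0,0,0,0]]]'; python3 st.py
```

```text
time: 12.25
eef_pos: [0.8391, 0.0401, 0.1321]
eef_rot: [2.171, 2.271, -0.005]
ft_force: [-1.1, -0.2, -1.9]
grip_width: 0.0392
t 12.25 yaw 92.58 z [-0.002 -0.003 -1.   ] lean in tool x,y [-0.003 -0.002] [0.8391 0.0401 0.1321] [ 0.049  0.978  1.234  1.83  -0.003  1.574] [-1.1 -0.2 -1.9] 0.0392
```

```bash
python3 -m pendant '[[[-0.5,0,0,0],[-0.9,0,0,0],[-0.9,0,0,0.5],[-0.6,0.6,0,0.9],[-0.6,0.6,0,0.9],[-0.6,0.6,0,0.9],[-0.6,0.6,0,0.9],[-0.6,0.6,0,0.9],[-0.5,0.6,0,0.9],[-0.4,0.4,0,0.9],[0,0.1,0,0.9],[0,0,0,0.9],[0,0,0,0],[0,0,0,0]]]'; python3 st.py
```

```text
time: 13.65
eef_pos: [0.5681, 0.2454, 0.1346]
eef_rot: [0.539, 3.093, -0.006]
ft_force: [0.7, 0.2, -2.7]
grip_width: 0.0386
t 13.65 yaw 160.21 z [ 0.001 -0.004 -1.   ] lean in tool x,y [-0.003 -0.003] [0.5681 0.2454 0.1346] [ 0.41   0.238  0.16   1.493 -0.004  0.755] [ 0.7  0.2 -2.7] 0.0386
```

```bash
python3 - <<'E'
from h import *
s,y=tool(); c=optics.camera_info('wrist'); im=optics.capture('wrist');cv2.imwrite('pics/w6.png',im[:,:,::-1])
for o in nets.silhouettes('wrist','carrier')[:4]:
    print(round(o['score'],2),o['bbox'],np.round(fitbox(o['mask'],c,.086,.058,.022),4))
m=terr(im);n,l,st,_=cv2.connectedComponentsWithStats(m); i=l[260,320]; print(st[i])
f=fitbox(l==i,c,.06,.04,.034,s['eef_pos'][2]-.0159); print(np.round(f,4))
a=np.radians(y); d=np.array(f[:2])-s['eef_pos'][:2]; print('off in tool x,y',d@[np.cos(a),np.sin(a)],d@[-np.sin(a),np.cos(a)],y,s['eef_pos'])
E
```

```text
0.96 [402.2, 67.3, 511.8, 184.8] [5.507000e-01 3.776000e-01 1.333989e+02 3.130000e-02]
0.79 [263.8, 73.5, 336.5, 172.7] [5.008000e-01 2.510000e-01 1.621107e+02 2.140000e-02]
[ 280  198   82  122 9325]
[5.705000e-01 2.438000e-01 1.604996e+02 6.750000e-02]
off in tool x,y -0.00275526806918033 0.0006951444503629203 160.21464452671472 [0.5681029  0.24539884 0.13459229]
```

View pics/w6.png

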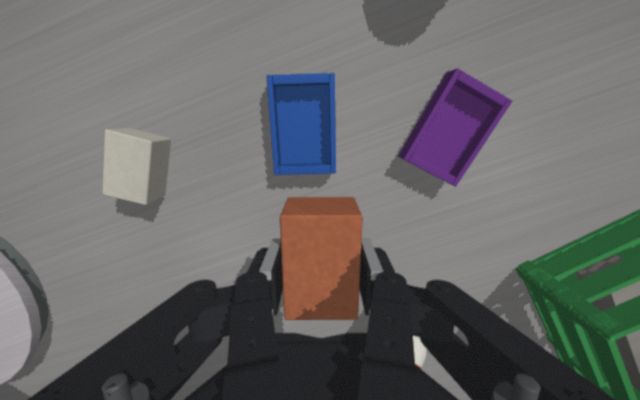

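```bash
python3 -m pendant '[[[-0.46,0.04,0,0.07],[-0.46,0.04,0,0.07],[-0.47,0.05,0,0.07],[0,0,-0.5,0],[0,0,-0.5,0],[0,0,-0.4,0],[0,0,-0.2,0],[0,0,0,0],[0,0,0,0]]]'; python3 st.py
python3 - <<'E'
from h import *
im=optics.capture('wrist');cv2.imwrite('pics/w7.png',im[:,:,::-1])
im=optics.capture('side');cv2.imwrite('pics/s7.png',cv2.resize(im[120:240,200:380,::-1],None,fx=4,fy=4))
E
```

```text
time: 14.65
eef_pos: [0.499, 0.252, 0.0553]
eef_rot: [0.489, 3.101, -0.005]
ft_force: [-0.5, -0.7, -1.0]
grip_width: 0.0389
t 14.65 yaw 162.06 z [ 0.002 -0.004 -1.   ] lean in tool x,y [-0.003 -0.003] [0.499  0.252  0.0553] [ 0.47   0.113 -0.136  1.322 -0.004  0.783] [-0.5 -0.7 -1. ] 0.0389
```

View pics/w7.png

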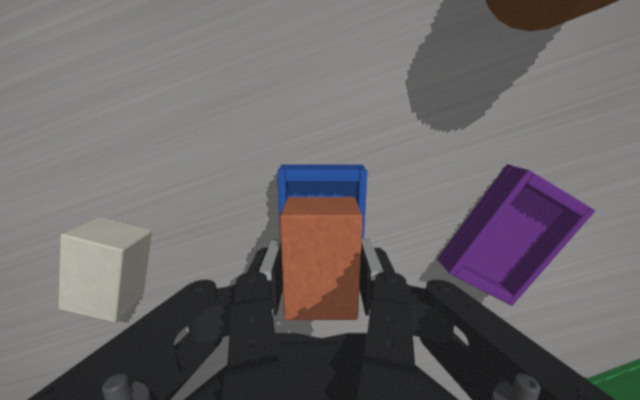

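View pics/s7.png

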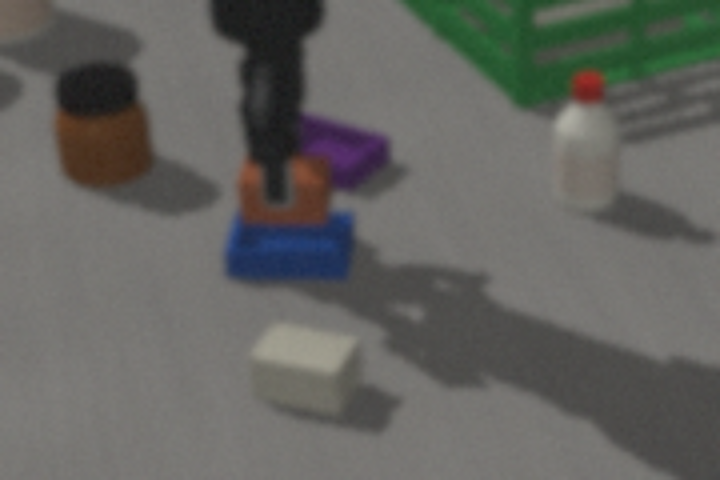

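```bash
python3 -m pendant '[[[0,0,-0.25,0],[0,0,-0.2,0],[0,0,-0.1,0],[0,0,0,0],[0,0,0,0]]]'; python3 st.py; python3 -m pendant '[[[0,0,-0.05,0],[0,0,-0.05,0],[0,0,0,0],[0,0,0,0]]]'; python3 st.py
python3 - <<'E'
from h import *
im=optics.capture('wrist');cv2.imwrite('pics/w8.png',im[100:360,160:480,::-1])
im=optics.capture('side');cv2.imwrite('pics/s8.png',cv2.resize(im[140:220,220:320,::-1],None,fx=6,fy=6))
E
```

```text
time: 15.25
eef_pos: [0.4985, 0.252, 0.0269]
eef_rot: [0.488, 3.102, -0.006]
ft_force: [0.1, -1.5, -1.4]
grip_width: 0.0388
t 15.25 yaw 162.11 z [ 0.001 -0.004 -1.   ] lean in tool x,y [-0.002 -0.004] [0.4985 0.252  0.0269] [ 0.47   0.127 -0.177  1.268 -0.004  0.782] [ 0.1 -1.5 -1.4] 0.0388
time: 15.65
eef_pos: [0.4986, 0.252, 0.0221]
eef_rot: [0.488, 3.101, -0.006]
ft_force: [-0.0, 0.4, -2.2]
grip_width: 0.039
t 15.65 yaw 162.11 z [ 0.001 -0.004 -1.   ] lean in tool x,y [-0.003 -0.003] [0.4986 0.252  0.0221] [ 0.47   0.129 -0.183  1.259 -0.004  0.782] [-0.   0.4 -2.2] 0.039
```

View pics/s8.png

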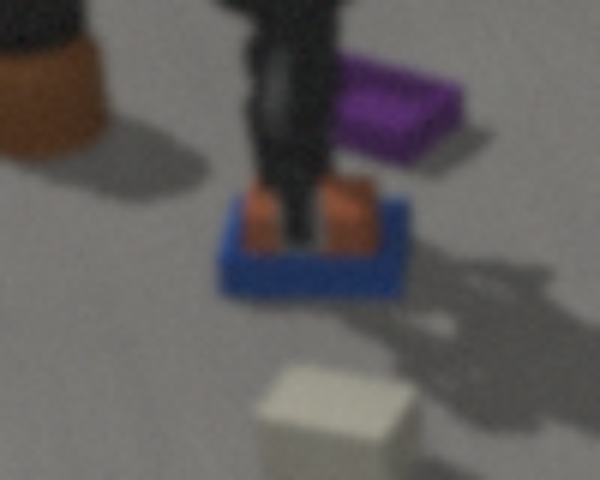

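View pics/w8.png

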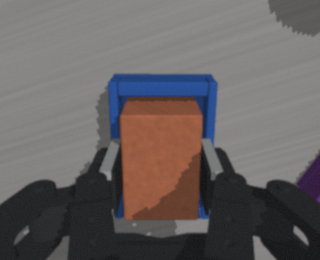

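The block is in the pocket with no side load, so I'm releasing it and rising.

```bash
python3 -m pendant '[[[0,0,0,0],[0,0,0,0],[0,0,0,0],[0,0,0,0],[0,0,0,0]]]' 1 40; python3 -m pendant '[[[0,0,0.3,0],[0,0,0.5,0],[0,0,0.6,0],[0,0,0,0],[0,0,0,0]]]'; python3 st.py
python3 - <<'E'
from h import *
im=optics.capture('wrist');cv2.imwrite('pics/w9.png',im[:,:,::-1])
c=optics.camera_info('wrist');m=terr(im);n,l,st,_=cv2.connectedComponentsWithStats(m); i=l[230,320]; print(st[i],np.round(fitbox(l==i,c,.06,.04,.034,.006),4) if i else 0)
for o in nets.silhouettes('wrist','carrier')[:3]:
    k=(o['mask']|((l==i)&(i>0))); print(round(o['score'],2),o['bbox'],np.round(fitbox(o['mask'],c,.086,.058,.022),4))
E
```

```text
time: 16.25
eef_pos: [0.4987, 0.252, 0.022]
eef_rot: [0.488, 3.101, -0.006]
ft_force: [-0.2, 0.5, 0.2]
grip_width: 0.0853
time: 16.75
eef_pos: [0.4992, 0.2523, 0.0936]
eef_rot: [0.488, 3.1, -0.004]
ft_force: [0.4, -0.0, -1.2]
grip_width: 0.0854
t 16.75 yaw 162.11 z [ 0.003 -0.003 -1.   ] lean in tool x,y [-0.004 -0.002] [0.4992 0.2523 0.0936] [ 0.47   0.099 -0.077  1.393 -0.004  0.782] [ 0.4 -0.  -1.2] 0.0854
[ 293  174   55   81 4234] [5.003000e-01 2.500000e-01 1.622429e+02 7.640000e-02]
0.89 [283.0, 154.0, 362.0, 261.2] [  0.4997   0.2508 161.4847   1.4013]
0.7 [422.3, 154.1, 552.2, 276.4] [5.492000e-01 3.768000e-01 1.336717e+02 3.020000e-02]
```

View pics/w9.png

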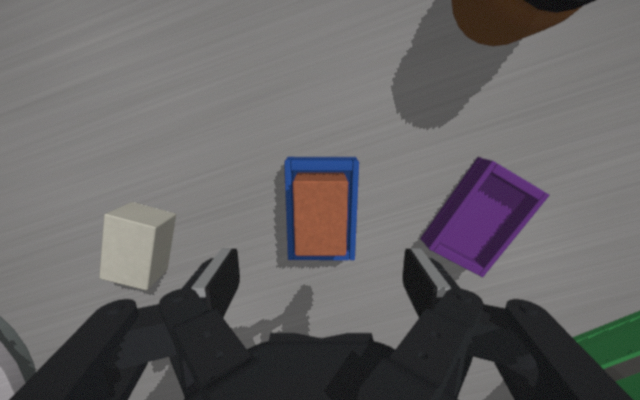

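```bash
python3 - <<'E'
from h import *
im=cv2.imread('pics/w9.png').astype(int); c=optics.camera_info('wrist')
m=((im[...,0]>1.6*im[...,1])&(im[...,0]>1.6*im[...,2])).astype(np.uint8); m[:,:270]=0;m[:,375:]=0;m[:140]=0;m[275:]=0
h=cv2.convexHull(np.argwhere(m)[:,::-1].astype(np.int32)); M=np.zeros_like(m);cv2.fillConvexPoly(M,h,1)
print(cv2.boundingRect(h)); f=np.array(fitbox(M>0,c,.086,.058,.022));print(f.round(4))
b=np.array([.5003,.25]);a=np.radians(f[2]);d=b-f[:2];print(d@[np.cos(a),np.sin(a)],d@[-np.sin(a),np.cos(a)])
E
```

```text
(285, 157, 74, 103)
[4.999000e-01 2.508000e-01 1.622917e+02 5.370000e-02]
-0.0006748918924350903 0.0006523160041151268
```

The block sits within 1 mm of the tray's centre. Next is the tray grasp.

```bash
python3 -m pendant '[[[0.01,-0.03,-0.5,0],[0,0,-0.5,0],[0,0,-0.4,0],[0,0,-0.25,0],[0,0,-0.14,0],[0,0,0,0],[0,0,0,0]]]' 1 40; python3 st.py;  python3 -m pendant '[[[0,0,0,0],[0,0,0,0],[0,0,0,0],[0,0,0,0],[0,0,0,0],[0,0,0,0]]]' -1 60;python3 st.py
```

```text
time: 17.55
eef_pos: [0.4995, 0.2507, 0.0032]
eef_rot: [0.488, 3.101, -0.005]
ft_force: [-0.5, 0.4, 0.1]
grip_width: 0.0851
t 17.55 yaw 162.11 z [ 0.002 -0.004 -1.   ] lean in tool x,y [-0.003 -0.003] [0.4995 0.2507 0.0032] [ 0.467  0.141 -0.208  1.222 -0.004  0.78 ] [-0.5  0.4  0.1] 0.0851
time: 18.15
eef_pos: [0.4998, 0.251, 0.0039]
eef_rot: [0.488, 3.1, -0.004]
ft_force: [0.1, 1.7, 5.7]
grip_width: 0.0567
t 18.15 yaw 162.12 z [ 0.003 -0.003 -1.   ] lean in tool x,y [-0.004 -0.002] [0.4998 0.251  0.0039] [ 0.467  0.14  -0.208  1.221 -0.004  0.78 ] [0.1 1.7 5.7] 0.0567
```

```bash
python3 -m pendant '[[[0,0,0.2,0],[0,0,0.4,0],[0,0,0.5,0],[0,0,0.6,0],[0,0,0.5,0],[0,0,0.2,0],[0,0,0,0],[0,0,0,0]]]'; python3 st.py
python3 - <<'E'
from h import *
im=optics.capture('wrist');cv2.imwrite('pics/w10.png',im[:,:,::-1])
im=optics.capture('side');cv2.imwrite('pics/s10.png',cv2.resize(im[100:220,200:380,::-1],None,fx=4,fy=4))
E
```

```text
time: 18.95
eef_pos: [0.4987, 0.2503, 0.1213]
eef_rot: [0.488, 3.103, -0.007]
ft_force: [0.1, 0.6, -3.3]
grip_width: 0.0564
t 18.95 yaw 162.11 z [ 0.    -0.005 -1.   ] lean in tool x,y [-0.001 -0.004] [0.4987 0.2503 0.1213] [ 0.467  0.094 -0.028  1.45  -0.004  0.78 ] [ 0.1  0.6 -3.3] 0.0564
```

View pics/w10.png

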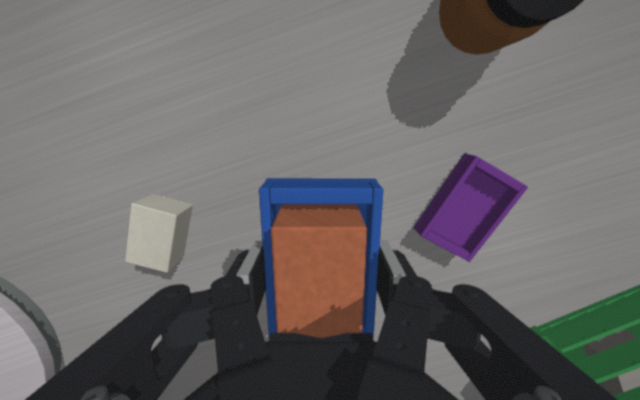

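View pics/s10.png

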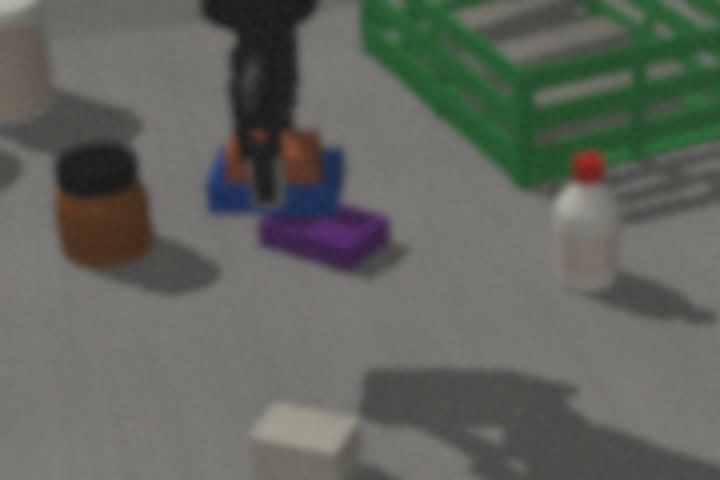

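```bash
python3 -m pendant '[[[0.08,-0.4,0.03,0.22],[0.14,-0.75,0.03,0.22],[0.14,-0.75,0.03,0.22],[0.14,-0.75,0.03,0.22],[0.14,-0.75,0.03,0.22],[0.14,-0.75,0.03,0.22],[0.14,-0.75,0.03,0.22],[0.14,-0.75,0.03,0.22],[0.14,-0.75,0.02,0.22],[0.14,-0.75,0,0.22],[0.14,-0.75,0,0.22],[0.14,-0.7,0,0.22],[0,-0.32,0,0],[0,0,0,0],[0,0,0,0]]]'; python3 st.py
python3 - <<'E'
from h import *
c=optics.camera_info('wrist');im=optics.capture('wrist');cv2.imwrite('pics/w11.png',im[:,:,::-1]);np.save('w11.npy',c,allow_pickle=True)
E
```

```text
time: 20.55
eef_pos: [0.5796, -0.195, 0.1346]
eef_rot: [-0.087, 3.139, -0.004]
ft_force: [0.8, 0.9, -3.3]
grip_width: 0.0565
t 20.55 yaw -176.81 z [ 0.001 -0.002 -1.   ] lean in tool x,y [-0.001 -0.002] [ 0.5796 -0.195   0.1346] [-0.324  0.218  0.136  1.487 -0.002 -0.379] [ 0.8  0.9 -3.3] 0.0565
```

View pics/w11.png

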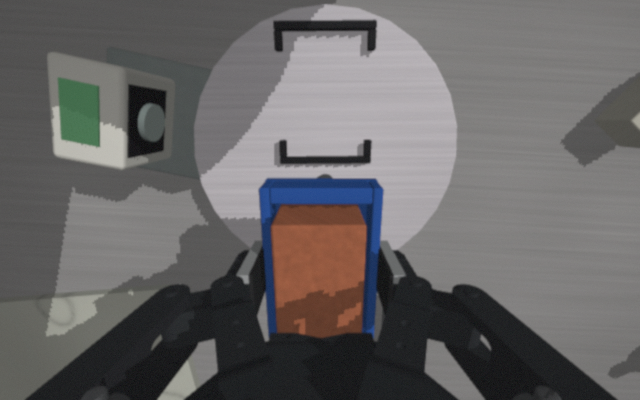

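```bash
python3 - <<'E'
from h import *
c=np.load('w11.npy',allow_pickle=True).item(); im=cv2.imread('pics/w11.png').astype(int)
k=im.max(2)<60
C=[]
for (t,b) in((12,56),(135,168)):
    q=np.zeros_like(k);q[t:b,268:382]=k[t:b,268:382]
    ys,xs=np.nonzero(q); bp=cv2.boxPoints(cv2.minAreaRect(np.c_[xs,ys].astype(np.float32)))
    bp=bp[np.argsort(bp[:,1])]; print(bp.round(1).tolist()); W=unproj(bp,.039,c)[:,:2]; C.append(W); print(W.round(4).tolist())
E
python3 - <<'E'
import cv2
cv2.imwrite('pics/w11c.png',cv2.resize(cv2.imread('pics/w11.png')[0:230,220:430],None,fx=2.6,fy=2.6,interpolation=cv2.INTER_CUBIC))
E
```

```text
[[274.0, 21.0], [375.0, 21.0], [375.0, 50.0], [274.0, 50.0]]
[[0.44, -0.2387], [0.4358, -0.1634], [0.4552, -0.1612], [0.4595, -0.2386]]
[[280.0, 141.0], [369.0, 141.0], [369.0, 162.0], [280.0, 162.0]]
[[0.5278, -0.233], [0.5236, -0.1586], [0.5411, -0.1567], [0.5454, -0.2327]]
```

View pics/w11c.png

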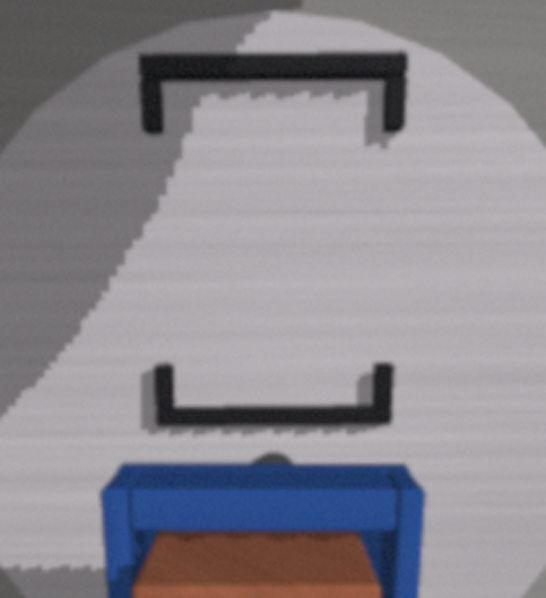

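```bash
python3 - <<'E'
from h import *
c=np.load('w11.npy',allow_pickle=True).item(); im=cv2.imread('pics/w11.png').astype(int)
m=((im[...,0]>1.6*im[...,1])&(im[...,0]>1.6*im[...,2]))
ys,xs=np.nonzero(m);print('blue top row',ys.min(),'cols at row 190',np.nonzero(m[188])[0][[0,-1]])
a=np.radians(183.19)
z=.1346-.0039
p=proj(box(.5796,-.195,a,.086,.058,.022,z),c);print(p.round(1))
p=proj(box(.5796+.001*np.cos(a),-.195,a,.086,.058,.022,z),c);print(p.round(1)[[5,7]])
E
```

```text
blue top row 179 cols at row 190 [261 381]
[[368.4 312. ]
 [374.9 339. ]
 [275.1 311.8]
 [268.6 338.7]
 [376.4 175.7]
 [385.5 185.4]
 [267.6 175.6]
 [258.7 185.2]]
[[385.8 183.2]
 [258.7 183.1]]
```

```bash
python3 -m pendant '[[[-0.5,-0.02,0,0],[-0.5,-0.02,0,0],[-0.5,-0.02,0,0],[-0.29,0,0,0.03],[0,0,-0.4,0],[0,0,-0.5,0],[0,0,-0.4,0],[0,0,-0.2,0],[0,0,0,0],[0,0,0,0]]]'; python3 st.py
python3 - <<'E'
from h import *
c=optics.camera_info('wrist');im=optics.capture('wrist');cv2.imwrite('pics/w12.png',im[:,:,::-1])
im=optics.capture('side');cv2.imwrite('pics/s12.png',cv2.resize(im[220:360,240:420,::-1],None,fx=4,fy=4))
E
```

```text
time: 21.6
eef_pos: [0.491, -0.1981, 0.0614]
eef_rot: [-0.096, 3.137, -0.006]
ft_force: [0.8, -0.4, -3.2]
grip_width: 0.0564
t 21.6 yaw -176.49 z [ 0.004 -0.003 -1.   ] lean in tool x,y [-0.003 -0.004] [ 0.491  -0.1981  0.0614] [-0.382  0.036 -0.206  1.324 -0.002 -0.444] [ 0.8 -0.4 -3.2] 0.0564
```

View pics/w12.png

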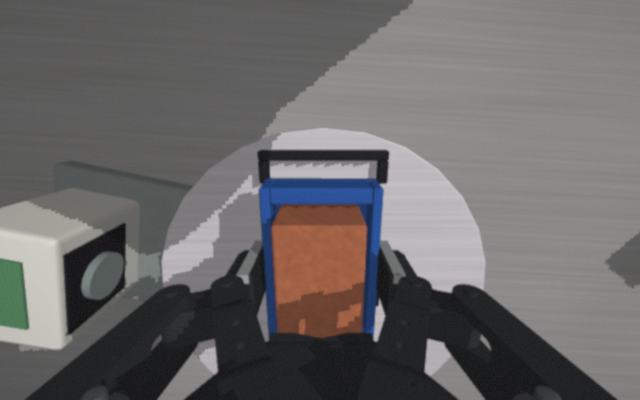

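View pics/s12.png

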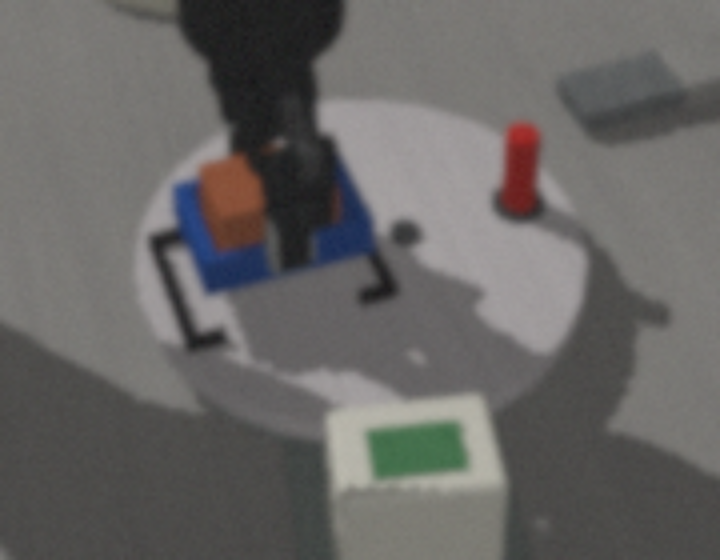

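```bash
python3 - <<'E'
from h import *
c=optics.camera_info('wrist');im=cv2.imread('pics/w12.png').astype(int)
k=im.max(2)<60; q=np.zeros_like(k);q[140:185,250:400]=k[140:185,250:400];ys,xs=np.nonzero(q)
print(xs.min(),xs.max(),ys.min()); e=unproj([[xs.min(),ys.min()],[xs.max(),ys.min()]],.039,c)[:,:2];print(e.round(4))
d=np.array([np.cos(np.radians(3.45)),np.sin(np.radians(3.45))])
print('nest if outer half 52.7',(e.mean(0)+.0527*d).round(4))
m=((im[...,0]>1.6*im[...,1])&(im[...,0]>1.6*im[...,2]));ys,xs=np.nonzero(m);print(ys.min(),np.nonzero(m[181])[0][[0,-1]])
for z in(.053,.0575):
  w=unproj([[264,ys.min()],[380,ys.min()]],z,c)[:,:2]; print(z,(w.mean(0)+.043*d).round(4),np.linalg.norm(w[0]-w[1]).round(4))
E
python3 - <<'E'
import cv2
cv2.imwrite('pics/w12c.png',cv2.resize(cv2.imread('pics/w12.png')[135:235,245:400],None,fx=5,fy=5,interpolation=cv2.INTER_CUBIC))
E
```

```text
258 387 151
[[ 0.4399 -0.2393]
 [ 0.4352 -0.1638]]
nest if outer half 52.7 [ 0.4902 -0.1984]
178 [265 377]
0.053 [ 0.4936 -0.1984] 0.064
0.0575 [ 0.4927 -0.1985] 0.0621
```

View pics/w12c.png

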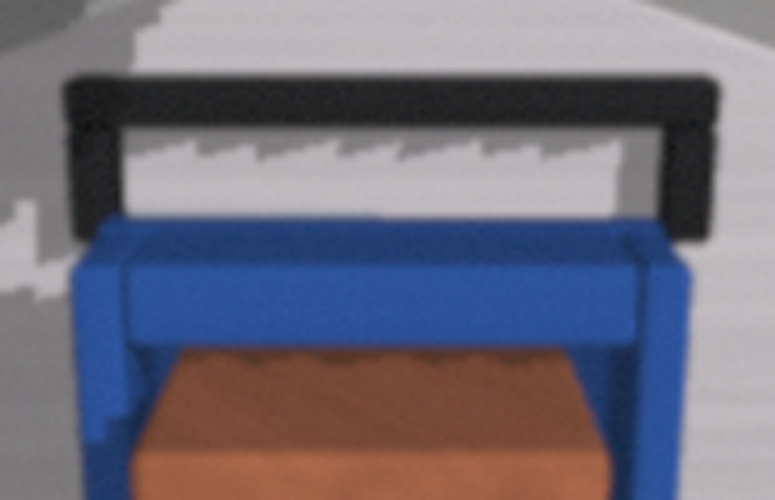

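```bash
python3 -m pendant '[[[-0.03,0.005,0,0],[0,0,-0.2,0],[0,0,-0.15,0],[0,0,-0.08,0],[0,0,0,0],[0,0,0,0]]]'; python3 st.py;  python3 -m pendant '[[[0,0,-0.04,0],[0,0,-0.03,0],[0,0,0,0],[0,0,0,0]]]'; python3 st.py
python3 - <<'E'
from h import *
im=optics.capture('wrist');cv2.imwrite('pics/w13.png',cv2.resize(im[135:335,220:420,::-1],None,fx=3,fy=3))
im=optics.capture('side');cv2.imwrite('pics/s13.png',cv2.resize(im[220:360,240:420,::-1],None,fx=4,fy=4))
E
```

```text
time: 22.3
eef_pos: [0.489, -0.1983, 0.0389]
eef_rot: [-0.095, 3.138, -0.005]
ft_force: [-0.4, 0.4, -3.5]
grip_width: 0.0563
t 22.3 yaw -176.53 z [ 0.002 -0.003 -1.   ] lean in tool x,y [-0.002 -0.003] [ 0.489  -0.1983  0.0389] [-0.384  0.043 -0.242  1.282 -0.002 -0.445] [-0.4  0.4 -3.5] 0.0563
time: 22.7
eef_pos: [0.4893, -0.1983, 0.0359]
eef_rot: [-0.095, 3.137, -0.006]
ft_force: [-0.7, -0.4, 0.6]
grip_width: 0.0564
t 22.7 yaw -176.53 z [ 0.003 -0.003 -1.   ] lean in tool x,y [-0.003 -0.004] [ 0.4893 -0.1983  0.0359] [-0.384  0.045 -0.247  1.275 -0.002 -0.445] [-0.7 -0.4  0.6] 0.0564
```

View pics/w13.png

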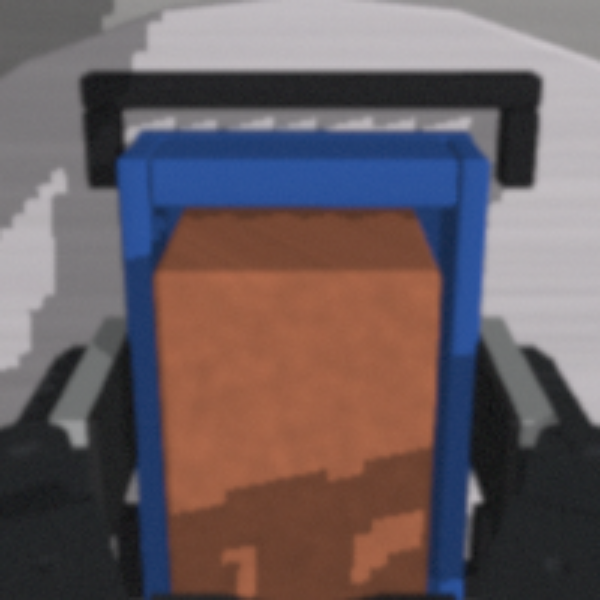

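View pics/s13.png

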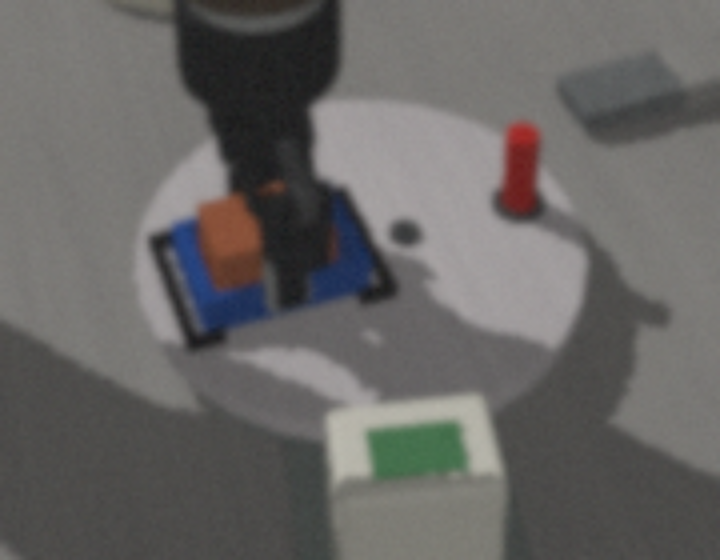

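The tray is down inside the brackets and its weight has come off the wrist. Releasing now.

```bash
python3 -m pendant '[[[0,0,0,0],[0,0,0,0],[0,0,0,0],[0,0,0,0],[0,0,0,0]]]' 1 40; python3 -m pendant '[[[0,0,0.3,0],[0,0,0.5,0],[0,0,0.6,0],[0,0,0.6,0],[0,0,0.2,0],[0,0,0,0],[0,0,0,0]]]'; python3 st.py
python3 - <<'E'
from h import *
c=optics.camera_info('wrist');im=optics.capture('wrist');cv2.imwrite('pics/w14.png',im[:,:,::-1]);np.save('w14.npy',c,allow_pickle=True)
E
```

```text
time: 23.3
eef_pos: [0.4891, -0.1982, 0.0355]
eef_rot: [-0.095, 3.137, -0.005]
ft_force: [-0.5, 0.1, 0.6]
grip_width: 0.0854
time: 24.0
eef_pos: [0.4889, -0.1981, 0.1449]
eef_rot: [-0.095, 3.138, -0.005]
ft_force: [0.6, -0.2, -0.5]
grip_width: 0.0852
t 24.0 yaw -176.53 z [ 0.002 -0.003 -1.   ] lean in tool x,y [-0.002 -0.003] [ 0.4889 -0.1981  0.1449] [-0.384  0.015 -0.066  1.487 -0.002 -0.445] [ 0.6 -0.2 -0.5] 0.0852
```

View pics/w14.png

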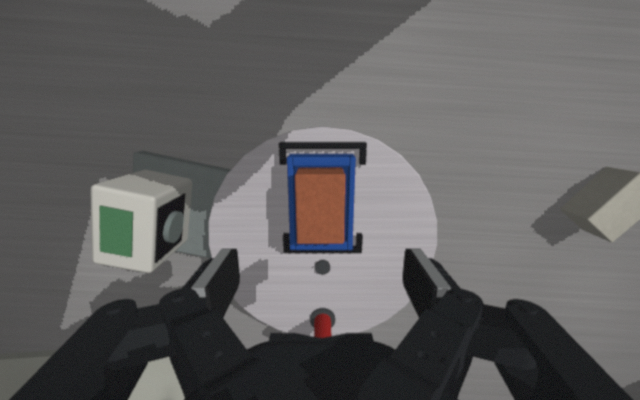

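```bash
python3 - <<'E'
from h import *
im=cv2.imread('pics/w14.png').astype(int); c=np.load('w14.npy',allow_pickle=True).item()
m=((im[...,0]>1.6*im[...,1])&(im[...,0]>1.6*im[...,2])).astype(np.uint8)
m[:,:270]=0;m[:,375:]=0
h=cv2.convexHull(np.argwhere(m)[:,::-1].astype(np.int32)); M=np.zeros_like(m);cv2.fillConvexPoly(M,h,1)
f=np.array(fitbox(M>0,c,.086,.058,.022,.032));print(cv2.boundingRect(h),f.round(4))
l=cv2.connectedComponents(terr(im[...,::-1]))[1]; b=np.array(fitbox(l==l[205,320],c,.06,.04,.034,.038));print(b.round(4))
k=im.max(2)<60; C=[]
for t,bb in((138,168),(230,256)):
    q=np.zeros_like(k);q[t:bb,275:372]=k[t:bb,275:372];ys,xs=np.nonzero(q);print(xs.min(),xs.max(),ys.min(),ys.max())
    C.append(unproj([[xs.min(),ys.min() if t<200 else ys.max()],[xs.max(),ys.min() if t<200 else ys.max()]],.039,c)[:,:2])
print(np.vstack(C).round(4).tolist(),np.vstack(C).mean(0))
red=(im[...,2]>140)&(im[...,1]<70); ys,xs=np.nonzero(red[300:,:]); print('red',xs.mean(),ys.min()+300,ys.max()+300)
E
```

```text
(287, 155, 68, 231) [ 0.4923 -0.1991  3.5591  0.4043]
[ 0.4899 -0.1997  3.6371  0.0701]
279 365 142 164
283 361 233 252
[[0.4392, -0.2388], [0.4346, -0.1638], [0.5453, -0.2329], [0.5404, -0.1563]] [ 0.48986646 -0.19794008]<stdin>:13: RuntimeWarning: Mean of empty slice.
  ret = ret.dtype.type(ret / rcount)
Traceback (most recent call last):
ValueError: zero-size array to reduction operation minimum which has no identity
```

Seated: tray and block centres agree with the nest within about 2 mm. Next I'll work out the arc for the post from the reader's direction.

```bash
python3 - <<'E'
from h import *
c=np.load('w14.npy',allow_pickle=True).item(); c11=np.load('w11.npy',allow_pickle=True).item()
P=np.array([.628,-.189])-.088*np.array([np.cos(np.radians(3.45)),np.sin(np.radians(3.45))]);print('pivot',P)
for uv,cc in(([173,225],c),([151,122],c11)):
    e=unproj(uv,.055,cc)[0,:2];d=e-P;print(e,np.hypot(*d),np.degrees(np.arctan2(d[1],d[0])))
E
python3 -m pendant '[[[0.69,0.045,0,0],[0.69,0.045,0,0],[0.69,0.045,0,0],[0.69,0.045,0,0],[0,0,0,0],[0,0,0,0]]]' -0.34 20; python3 st.py
python3 - <<'E'
from h import *
c=optics.camera_info('wrist');im=optics.capture('wrist');cv2.imwrite('pics/w15.png',im[:,:,::-1])
E
```

```text
pivot [ 0.54015948 -0.19429562]
[ 0.5164684  -0.32977787] 0.13753802043658406 -99.91873325581538
[ 0.51765762 -0.32979948] 0.13735949375047585 -99.42853736293807
time: 24.65
eef_pos: [0.6267, -0.1888, 0.1431]
eef_rot: [0.096, -3.139, 0.003]
ft_force: [0.4, -0.5, 0.1]
grip_width: 0.028
t 24.65 yaw -176.49 z [-0.001 -0.002 -1.   ] lean in tool x,y [ 0.001 -0.002] [ 0.6267 -0.1888  0.1431] [-0.292  0.327  0.285  1.529 -0.002 -0.353] [ 0.4 -0.5  0.1] 0.028
```

View pics/w15.png

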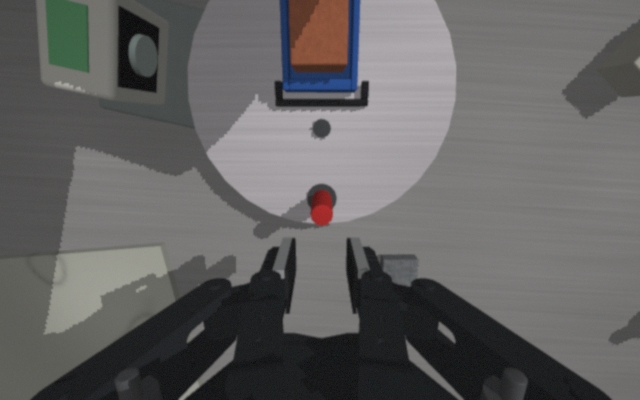

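```bash
python3 - <<'E'
from h import *
print(unproj([321.5,214],.082,optics.camera_info('wrist')))
E
python3 -m pendant '[[[0.02,0,-0.4,0],[0,0,-0.5,0],[0,0,-0.5,0],[0,0,-0.3,0],[0,0,-0.15,0],[0,0,0,0],[0,0,0,0]]]'; python3 st.py
```

```text
[[ 0.62524909 -0.18935008  0.082     ]]
time: 25.4
eef_pos: [0.6284, -0.1895, 0.0543]
eef_rot: [-0.095, 3.136, -0.006]
ft_force: [-0.8, -0.7, -0.5]
grip_width: 0.028
t 25.4 yaw -176.54 z [ 0.004 -0.004 -1.   ] lean in tool x,y [-0.004 -0.004] [ 0.6284 -0.1895  0.0543] [-0.292  0.338  0.128  1.356 -0.002 -0.352] [-0.8 -0.7 -0.5] 0.028
```

```bash
python3 - <<'E'
import numpy as np
P=np.array([.5402,-.1943]);p=None
for a in np.arange(3.5,84,4):
    q=P+.088*np.array([np.cos(np.radians(a)),np.sin(np.radians(a))])
    if p is not None: print(a,((q-p)/.05).round(3).tolist(),q.round(4))
    p=q
E
```

```text
7.5 [-0.012, 0.122] [ 0.6274 -0.1828]
11.5 [-0.02, 0.121] [ 0.6264 -0.1768]
15.5 [-0.029, 0.119] [ 0.625  -0.1708]
19.5 [-0.037, 0.117] [ 0.6232 -0.1649]
23.5 [-0.045, 0.114] [ 0.6209 -0.1592]
27.5 [-0.053, 0.111] [ 0.6183 -0.1537]
31.5 [-0.06, 0.107] [ 0.6152 -0.1483]
35.5 [-0.068, 0.102] [ 0.6118 -0.1432]
39.5 [-0.075, 0.097] [ 0.6081 -0.1383]
43.5 [-0.081, 0.092] [ 0.604  -0.1337]
47.5 [-0.088, 0.086] [ 0.5997 -0.1294]
51.5 [-0.093, 0.08] [ 0.595  -0.1254]
55.5 [-0.099, 0.073] [ 0.59   -0.1218]
59.5 [-0.104, 0.066] [ 0.5849 -0.1185]
63.5 [-0.108, 0.059] [ 0.5795 -0.1155]
67.5 [-0.112, 0.051] [ 0.5739 -0.113 ]
71.5 [-0.115, 0.043] [ 0.5681 -0.1108]
75.5 [-0.118, 0.035] [ 0.5622 -0.1091]
79.5 [-0.12, 0.027] [ 0.5562 -0.1078]
83.5 [-0.121, 0.018] [ 0.5502 -0.1069]
```

```bash
python3 -m pendant '[[[-0.012,0.122,0,0.5],[-0.02,0.121,0,0.5],[-0.029,0.119,0,0.5],[-0.037,0.117,0,0.5],[-0.045,0.114,0,0.5],[-0.053,0.111,0,0.5],[-0.06,0.107,0,0.5],[-0.068,0.102,0,0.5],[-0.075,0.097,0,0.5]]]'; python3 st.py
python3 -m pendant '[[[-0.081,0.092,0,0.5],[-0.088,0.086,0,0.5],[-0.093,0.08,0,0.5],[-0.099,0.073,0,0.5],[-0.104,0.066,0,0.5],[-0.108,0.059,0,0.5],[-0.112,0.051,0,0.5],[-0.115,0.043,0,0.5],[-0.118,0.035,0,0.5],[0,0,0,0],[0,0,0,0]]]'; python3 st.py
python3 - <<'E'
from h import *
im=optics.capture('side');cv2.imwrite('pics/s16.png',cv2.resize(im[200:360,220:440,::-1],None,fx=3.5,fy=3.5))
im=optics.capture('top');cv2.imwrite('pics/t16.png',cv2.resize(im[140:280,310:490,::-1],None,fx=4,fy=4))
E
```

```text
time: 26.3
eef_pos: [0.6093, -0.1389, 0.0547]
eef_rot: [-1.063, 2.95, -0.007]
ft_force: [0.8, -1.1, 0.4]
grip_width: 0.0281
t 26.3 yaw -140.36 z [ 0.007 -0.002 -1.   ] lean in tool x,y [-0.004 -0.006] [ 0.6093 -0.1389  0.0547] [-0.224  0.26   0.033  1.336 -0.    -0.916] [ 0.8 -1.1  0.4] 0.0281
time: 27.4
eef_pos: [0.5628, -0.1097, 0.0541]
eef_rot: [-1.917, 2.482, -0.004]
ft_force: [-0.2, -0.2, -0.2]
grip_width: 0.0282
t 27.4 yaw -104.64 z [ 0.005  0.001 -1.   ] lean in tool x,y [-0.003 -0.005] [ 0.5628 -0.1097  0.0541] [-0.194  0.142 -0.106  1.317  0.002 -1.509] [-0.2 -0.2 -0.2] 0.0282
```

View pics/s16.png

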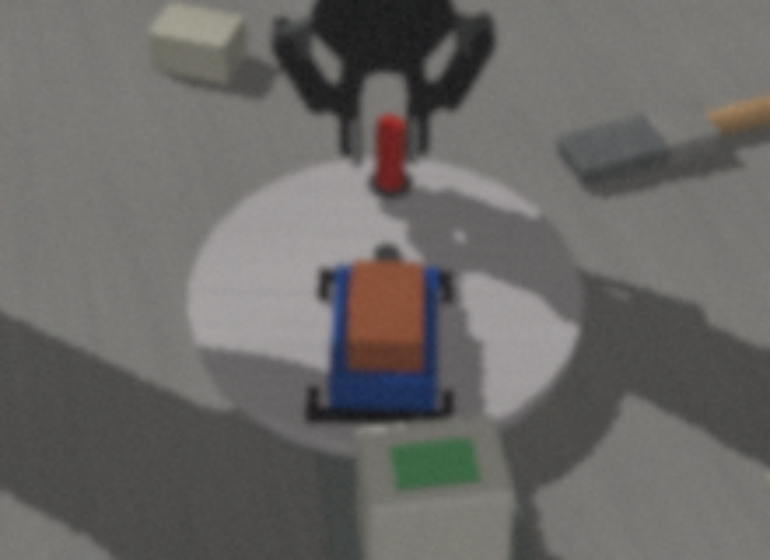

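View pics/t16.png

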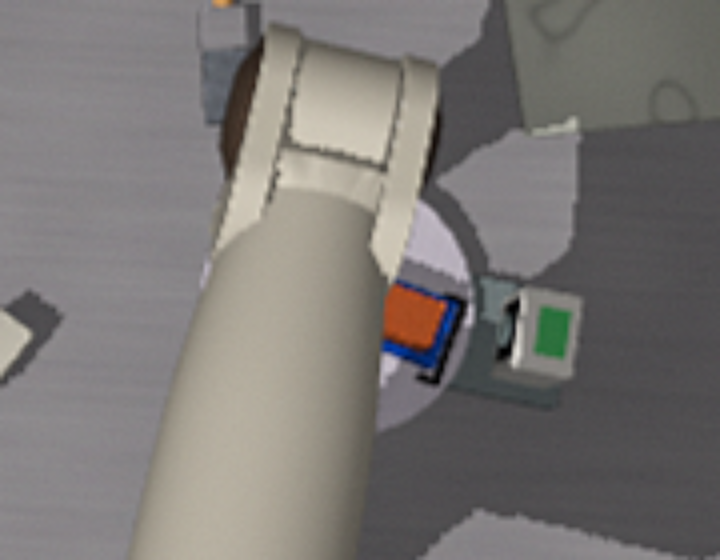

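```bash
python3 -m pendant '[[[-0.12,0.027,0,0.5],[-0.06,0.01,0,0.25],[0,0,0,0],[0,0,0,0]]]'; python3 st.py
python3 -m pendant '[[[-0.06,0.008,0,0.25],[0,0,0,0],[0,0,0,0]]]'; python3 st.py
```

```text
time: 27.9
eef_pos: [0.5534, -0.1077, 0.053]
eef_rot: [-2.045, 2.379, -0.002]
ft_force: [0.3, 0.7, -0.6]
grip_width: 0.0282
t 27.9 yaw -98.63 z [ 0.004  0.002 -1.   ] lean in tool x,y [-0.002 -0.003] [ 0.5534 -0.1077  0.053 ] [-0.194  0.122 -0.131  1.315  0.003 -1.614] [ 0.3  0.7 -0.6] 0.0282
time: 28.2
eef_pos: [0.5504, -0.1073, 0.0529]
eef_rot: [-2.087, 2.343, -0.001]
ft_force: [0.4, -0.1, -0.2]
grip_width: 0.0282
t 28.2 yaw -96.62 z [ 0.003  0.002 -1.   ] lean in tool x,y [-0.003 -0.003] [ 0.5504 -0.1073  0.0529] [-0.194  0.115 -0.139  1.314  0.003 -1.649] [ 0.4 -0.1 -0.2] 0.0282
```

```bash
python3 -m pendant '[[[-0.04,0.004,0,0],[0,0,0,0],[0,0,0,0]]]'; python3 st.py
python3 -m pendant '[[[-0.04,0.004,0,0],[0,0,0,0],[0,0,0,0]]]'; python3 st.py
```

```text
time: 28.5
eef_pos: [0.5483, -0.1071, 0.053]
eef_rot: [-2.088, 2.342, -0.001]
ft_force: [0.3, -0.9, 0.9]
grip_width: 0.0281
t 28.5 yaw -96.55 z [ 0.004  0.002 -1.   ] lean in tool x,y [-0.003 -0.003] [ 0.5483 -0.1071  0.053 ] [-0.194  0.11  -0.144  1.314  0.003 -1.651] [ 0.3 -0.9  0.9] 0.0281
time: 28.8
eef_pos: [0.5467, -0.1068, 0.0531]
eef_rot: [-2.088, 2.341, -0.002]
ft_force: [4.8, 1.4, -2.1]
grip_width: 0.0288
t 28.8 yaw -96.53 z [ 0.005  0.002 -1.   ] lean in tool x,y [-0.003 -0.005] [ 0.5467 -0.1068  0.0531] [-0.194  0.105 -0.149  1.313  0.003 -1.651] [ 4.8  1.4 -2.1] 0.0288
```

```bash
python3 -m pendant '[[[-0.02,0.002,0,0],[0,0,0,0],[0,0,0,0]]]'; python3 st.py; python3 -m pendant '[[[-0.02,0.002,0,0],[0,0,0,0],[0,0,0,0]]]'; python3 st.py
python3 - <<'E'
from h import *
im=optics.capture('side');cv2.imwrite('pics/s17.png',cv2.resize(im[200:360,220:440,::-1],None,fx=3.5,fy=3.5))
E
```

```text
time: 29.1
eef_pos: [0.5466, -0.1068, 0.0532]
eef_rot: [-2.087, 2.34, -0.004]
ft_force: [10.4, 0.6, -4.8]
grip_width: 0.0282
t 29.1 yaw -96.52 z [ 0.006  0.002 -1.   ] lean in tool x,y [-0.003 -0.006] [ 0.5466 -0.1068  0.0532] [-0.195  0.103 -0.151  1.311  0.003 -1.652] [10.4  0.6 -4.8] 0.0282
time: 29.4
eef_pos: [0.5466, -0.1068, 0.0532]
eef_rot: [-2.087, 2.339, -0.007]
ft_force: [16.2, -0.6, -8.1]
grip_width: 0.0283
t 29.4 yaw -96.52 z [ 0.008  0.002 -1.   ] lean in tool x,y [-0.003 -0.008] [ 0.5466 -0.1068  0.0532] [-0.195  0.101 -0.153  1.309  0.003 -1.652] [16.2 -0.6 -8.1] 0.0283
```

View pics/s17.png

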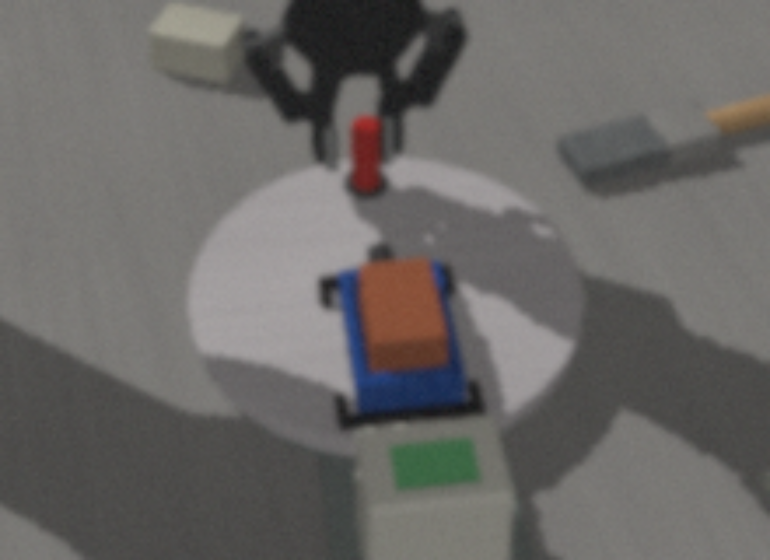

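Hard stop confirmed: force rises to 16 N with no motion. Backing off to centre the cage, then lifting clear.

```bash
python3 -m pendant '[[[0.08,-0.008,0,0],[0.08,-0.004,0,0],[0,0,0,0],[0,0,0,0]]]'; python3 st.py; python3 -m pendant '[[[0,0,0.3,0],[0,0,0.5,0],[0,0,0.6,0],[0,0,0.6,0],[0,0,0.6,0],[0,0.8,0.2,0],[0,0.8,0,0],[0,0.8,0,0],[0,0.8,0,0],[0,0,0,0],[0,0,0,0]]]'; python3 st.py
python3 - <<'E'
from h import *
im=optics.capture('side');cv2.imwrite('pics/s18.png',im[:,:,::-1])
c=optics.camera_info('wrist');im=optics.capture('wrist');cv2.imwrite('pics/w18.png',im[:,:,::-1]);np.save('w18.npy',c,allow_pickle=True)
im=optics.capture('top');cv2.imwrite('pics/t18.png',im[:,:,::-1])
E
```

```text
time: 29.85
eef_pos: [0.5519, -0.1073, 0.0528]
eef_rot: [-2.089, 2.342, -0.0]
ft_force: [-0.6, -0.2, -0.4]
grip_width: 0.0282
t 29.85 yaw -96.53 z [ 0.003  0.002 -1.   ] lean in tool x,y [-0.002 -0.003] [ 0.5519 -0.1073  0.0528] [-0.193  0.119 -0.134  1.315  0.003 -1.65 ] [-0.6 -0.2 -0.4] 0.0282
time: 30.95
eef_pos: [0.5521, 0.0535, 0.1941]
eef_rot: [-2.091, 2.339, -0.002]
ft_force: [0.2, -0.2, -0.3]
grip_width: 0.0283
t 30.95 yaw -96.42 z [ 0.004  0.002 -1.   ] lean in tool x,y [-0.002 -0.004] [0.5521 0.0535 0.1941] [ 0.096  0.082  0.099  1.583  0.002 -1.363] [ 0.2 -0.2 -0.3] 0.0283
```

View pics/w18.png

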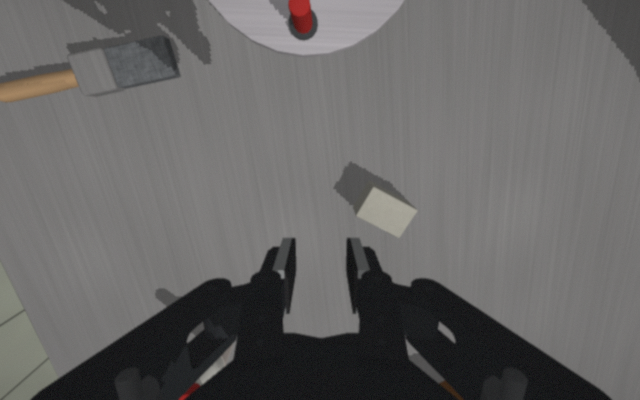

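View pics/s18.png

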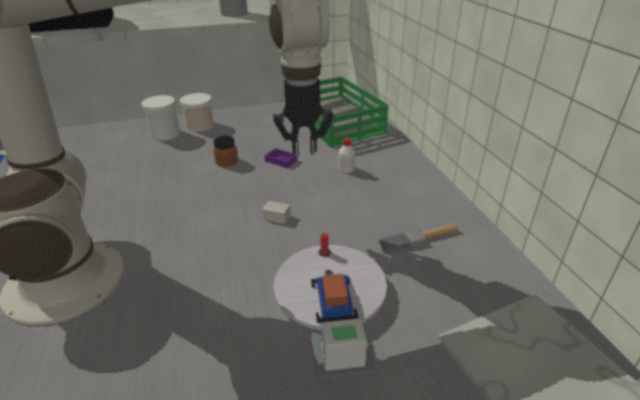

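View pics/t18.png

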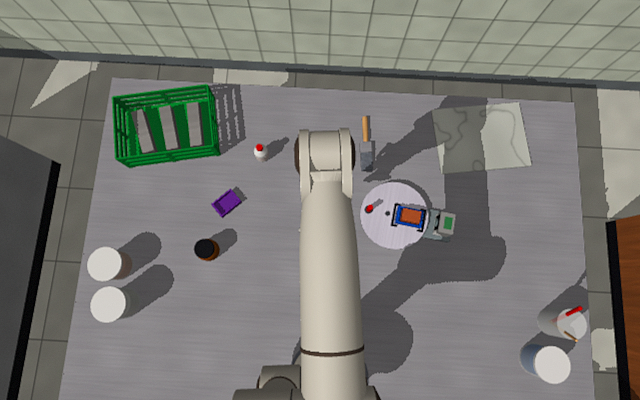

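```bash
python3 - <<'E'
from h import *
P=np.array([.5402,-.1943])
c=np.load('w18.npy',allow_pickle=True).item()
e=unproj([299,6],.082,c)[0,:2]-P; print('wrist post',np.hypot(*e),np.degrees(np.arctan2(e[1],e[0])))
e=unproj([303,24],.032,c)[0,:2]-P; print('wrist post base',np.hypot(*e),np.degrees(np.arctan2(e[1],e[0])))
im=cv2.imread('pics/t18.png');cv2.imwrite('pics/t18c.png',cv2.resize(im[170:260,350:470],None,fx=6,fy=6,interpolation=cv2.INTER_CUBIC))
im=cv2.imread('pics/s18.png');cv2.imwrite('pics/s18c.png',cv2.resize(im[225:375,260:400],None,fx=4,fy=4,interpolation=cv2.INTER_CUBIC))
E
```

```text
wrist post 0.08931505097344768 82.39402660865335
wrist post base 0.08769614927037352 82.34854727853535
```

View pics/t18c.png

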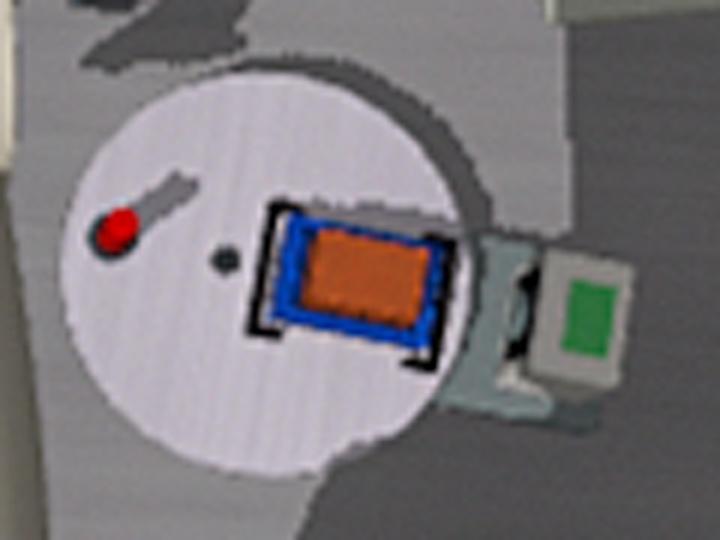

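View pics/s18c.png

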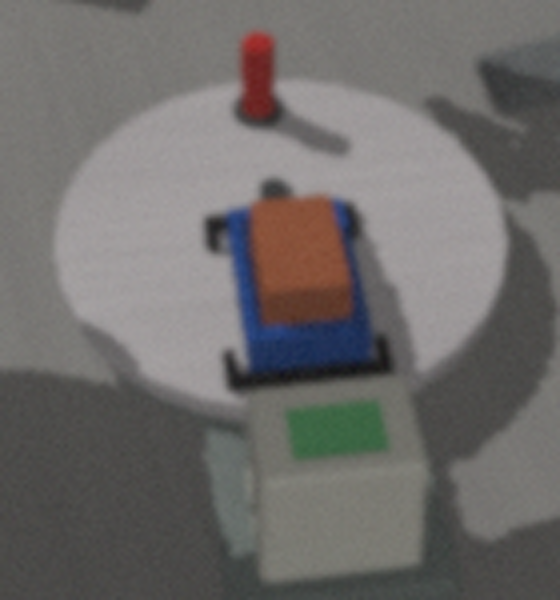

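```bash
python3 -c "
from bench import order
print(order.finish_job())"
```

```text
the job is handed in; nothing more can be done
None
```

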